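# Swap two amplifier modules between test nests and fit their heat sinks

## Task

The blue and the yellow amplifier module are lying in each other's test nest: swap them by way of the cork pad, setting one of them down near the middle of the pad for the time being, so that each ends flat in the nest of its own colour, its brass connectors pointing away from the nest's end fence and its body pushed up square against the end fence and the two side uprights. Then lay the silver heat sink on the blue module and the copper heat sink on the yellow module, fins up, flush with the module and square against the same fences. Leave the jar with the green cap standing where it is.

Things in the scene. Friction and masses are not known exactly. Their poses are not given: they have to be found in the camera images.
- mod_blue_center (a point): Blue amplifier module, a box 100 (x) x 50 (y) x 30 (z) mm, 0.3 kg, flat top. Two brass connectors stick out 12 mm at its -x end, half-way up. Point: centre of the box, 15 mm above its underside; x along its length, away from the connectors; z up. Starts in the yellow nest, within 5 mm of its fences, its axes along the nest's (x within 21 degrees of world +y, for both nests).
- mod_yellow_center (a point): Yellow amplifier module, a box 100 (x) x 50 (y) x 30 (z) mm, 0.3 kg, flat top. Two brass connectors stick out 12 mm at its -x end, half-way up. Point: centre of the box, 15 mm above its underside; x along its length, away from the connectors; z up. Starts in the blue nest, within 5 mm of its fences, its axes along the nest's (x within 21 degrees of world +y, for both nests).
- nest_blue_seat (a point): Blue nest, fixed: 140x100x8 plate, silver fences 45 mm above it: one at the +x end (34 wide), two uprights on the +y side (16 long, 68 mm finger gap between), all 12 thick; rest open. Point: on the plate top, under the centre of a squared module; end fence face 50 mm off in +x, uprights' faces 25 mm in +y; z up. Plate spans x -65 to 75, y -45 to 55 mm from it, its top 8 mm above the bench.
- nest_yellow_seat (a point): Yellow nest, fixed: 140x100x8 plate, silver fences 45 mm above it: one at the +x end (34 wide), two uprights on the +y side (16 long, 68 mm finger gap between), all 12 thick; rest open. Point: on the plate top, under the centre of a squared module; end fence face 50 mm off in +x, uprights' faces 25 mm in +y; z up. Plate spans x -65 to 75, y -45 to 55 mm from it, its top 8 mm above the bench.
- pad_top (a point): Cork pad fixed to the bench, 140 (x) x 100 (y) x 6 mm, empty at the start, its x within 21 degrees of world +y. Point: centre of its upper face, 6 mm above the bench; x along its length, z up.
- sink_silver_center (a point): Silver finned heat sink, 100 (x) x 50 (y) x 25 (z) mm: a flat 7 mm base with seven upright 3 mm fins running along x, the outer two flush with the long sides. Starts fins up on the bench, x within 21 degrees of world +y. Point: its centre, 12.5 mm above its underside; x along its length (both ends alike), z up. About 0.2 kg.
- sink_copper_center (a point): Copper-coloured finned heat sink, 100 (x) x 50 (y) x 25 (z) mm: a flat 7 mm base with seven upright 3 mm fins running along x, the outer two flush with the long sides. Starts fins up on the bench, x within 21 degrees of world +y. Point: its centre, 12.5 mm above its underside; x along its length (both ends alike), z up. About 0.45 kg.
- jar_center (a point): Round glass jar with a green cap, 60 mm in diameter, 75 mm tall, standing loose on the bench among the other things; not to be moved. Point: its centre, half-way up.
Mind the look-alikes: they are no part of the job. What is shaped like the part that bears pad_top but black, purple or turquoise is not meant.

How it is judged (in metres and radians):
On the way, in this order (a step that is already met when the one before it is completed fails the run):
1. one of the two modules rests, released, on the cork pad (((horizontal distance between mod_blue_center and pad_top below 0.03 m and z of mod_blue_center in the frame of pad_top below 0.019 m and angle between mod_blue_center's own z axis and vertical below 0.1 rad and (linear speed of mod_blue below 0.02 m/s and angular speed of mod_blue below 0.2 rad/s and contact force between the fingers and mod_blue below 0.1 N)) or (horizontal distance between mod_yellow_center and pad_top below 0.03 m and z of mod_yellow_center in the frame of pad_top below 0.019 m and angle between mod_yellow_center's own z axis and vertical below 0.1 rad and (linear speed of mod_yellow below 0.02 m/s and angular speed of mod_yellow below 0.2 rad/s and contact force between the fingers and mod_yellow below 0.1 N)))), for 0.2 s.
2. both modules lie released in the nests of their own colours, square in the corner (horizontal distance between mod_blue_center and nest_blue_seat below 0.006 m and z of mod_blue_center in the frame of nest_blue_seat between 0.012 and 0.018 m and angle between the x axis of mod_blue_center and the x axis of nest_blue_seat, either way round below 0.07 rad and angle between each of mod_blue_center, mod_yellow_center's own z axis and vertical below 0.06 rad and horizontal distance between mod_yellow_center and nest_yellow_seat below 0.006 m and z of mod_yellow_center in the frame of nest_yellow_seat between 0.012 and 0.018 m and angle between the x axis of mod_yellow_center and the x axis of nest_yellow_seat, either way round below 0.07 rad and linear speed of each of mod_blue, mod_yellow below 0.02 m/s and angular speed of each of mod_blue, mod_yellow below 0.2 rad/s and contact force between the fingers and mod_blue below 0.1 N and contact force between the fingers and mod_yellow below 0.1 N), for 0.2 s.
At the end, for the whole second after the job is handed in: Each module is flat in its own-colour nest, silver sink on blue, copper on yellow, fins up; all four centres within 6 mm (horizontal) of the squared position and 3 mm of proper height, square within 0.07 rad, level within 0.06 rad, released, at rest (all of step 2 and horizontal distance between sink_silver_center and nest_blue_seat below 0.006 m and z of sink_silver_center in the frame of nest_blue_seat between 0.0395 and 0.0455 m and angle between the x axis of sink_silver_center and the x axis of nest_blue_seat, either way round below 0.07 rad and angle between each of sink_silver_center, sink_copper_center's own z axis and vertical below 0.06 rad and horizontal distance between sink_copper_center and nest_yellow_seat below 0.006 m and z of sink_copper_center in the frame of nest_yellow_seat between 0.0395 and 0.0455 m and angle between the x axis of sink_copper_center and the x axis of nest_yellow_seat, either way round below 0.07 rad and linear speed of each of sink_silver, sink_copper below 0.02 m/s and angular speed of each of sink_silver, sink_copper below 0.2 rad/s and contact force between the fingers and sink_silver below 0.1 N and contact force between the fingers and sink_copper below 0.1 N); the robot touches nothing.
It fails at once if the jar is moved more than 25 mm or tipped (distance of jar_center from where it was at the start of the episode above 0.025 m or angle between jar_center's own z axis and vertical above 0.5 rad).
It also fails if it takes over 125 s, if anything falls off the work surface, if the arm or the gripper's body presses on something with over 40 N, if the wrist force passes 120 N, or if a joint passes its speed limit or range.

## Robot

A 6-joint arm with a two-finger parallel gripper is mounted at the origin on the work surface. World frame = base frame: x ahead of the robot, y to its left, z up, the work surface at z = 0. Lengths are in mm, angles in rad, forces in N, time in s.
With the tool pointing down it reaches from about 350 to 800 mm from the base axis. Payload 7.3 kg.
Tool frame: the origin (TCP) lies midway between the tips of the shut fingers; the grasp point (between the pads) lies 19 mm behind it; z points along the fingers, x is the direction in which the jaws open and shut, and the axes are right-handed (so a half turn about z gives the same grasp; the last joint's range is limited). The gripper opens to 85 mm and grips with 20 to 120 N. Pads are 22 mm wide; open, the fingers measure 114 mm over their backs; the gripper's body (76 mm by 85 mm) begins 54 mm behind the grasp point. The pads swing forward as they close: fully open they stand 13 mm farther back than shut.
Start: joints at [1.01, 0.342, 1.524, -0, 1.275, -0.146], TCP at [211.566, 480.504, 231.322] pointing down, gripper open.
Joint ranges: [-2.53, 2.53], [-0.77, 2.02], [0.04, 2.7], [-1, 4.14], [0.28, 2.66], [-3.11, 3.11]. Speed limits (rad/s): [2.57, 2.57, 3.14, 3.14, 3.14, 3.14].

## Interface

Orientations are given as [roll, pitch, yaw] about the fixed x, y, z axes, in that order (R = Rz(yaw) Ry(pitch) Rx(roll)).
In Python, from cell import manip, capture, camera_params, ticket gives the robot as it stands.
- The arm moves only by the tool send_rows, never from a script. Its argument "increments" is a list of rows, each a list of 7 numbers: the turn, a rotation vector about the tool's x, y, z in degrees, then the shift along the tool's x, y, z in m, then the opening, from -1 (shut) to 1 (fully open). A call has 1 to 5 rows; each row shifts and turns the commanded pose from where the row before left it, along the tool's axes as they then stand; what a row does not reach is not made up. A row lasts 1/12 s, in which the tool goes at most 41.7 mm and 7.16 degrees, less where a joint would pass 70% of its speed; a pose out of reach is approached as far as the arm can. A call is refused whole if a number of a shift passes 0.0417 or a number of a turn 7.16, either way. A call with a gripper value outside its range is refused whole. The fingers move at their own pace and stop on an object; "squeeze" is the grip in N (left out, the last holds). Time passes only in rows, so rows that do not move let the fingers close. It gives the time, the measured TCP pose, the force and the opening at its end, in the units of the state.
- manip.get_obs(): the state, without advancing time (a new reading comes with each control period).
- capture(name): name is "scene" or "top" or "wrist"; returns (picture, depth): 384x512x3 uint8, blue, green, red; 384x512 float32, mm along the optical axis (not along the pixel's ray), 0 where there is no reading.
- camera_params(name): a dict with "K" (3x3 intrinsics, pixels), "cam_to_world" (4x4, takes a point from camera to world coordinates). Camera axes: x right, y up, looking along -z (the intrinsics and any distortion apply to the point x, -y, -z); pixel columns grow to the right and rows downward; lengths in mm; the calibration is good to about 2 mm. The wrist camera is an equidistant fisheye: a pixel r from the principal point sees the ray r / f radians off the axis. A picture is of the moment at which its call begins: read the wrist's pose just before it. camera_params takes no time and is no camera call; for the wrist camera it gives the pose at the moment of the call.
- ticket.job_done(): hands the job in, once; it reports no verdict.
The state is a dict: "t": time; "q": joint angles; "joint_vel": joint speeds; "tau": joint torques, N m; "tool_pos": TCP position; "ee_rot": TCP orientation; "contact_force": force on the tool from outside, world axes, zero at the start; "moment": the same for the moment, N m; "finger_gap": finger opening in mm.
Only numpy, scipy, OpenCV 4.12 (cv2) and the standard library are available. Lean on these libraries where they do the work, as an engineer would, in place of code of your own. Each camera call takes 0.05 s, during which the arm holds its last target.

## Working session

There is one attempt and no reset: what is moved stays moved. The work goes in short steps, Python scripts to look and compute and a tool call to move; the robot and the scene stay as the last step left them, time stands still between calls to the robot, and variables do not carry over. Pictures are saved under pics/ and viewed, and the job is handed in when it is done.

Besides the shell and the picture viewer there is one more tool, called after "Emit:" by a JSON object that holds its "name" and its "arguments". send_rows: Moves the arm, as the interface text tells. Its arguments: {"type":"object","properties":{"increments":{"type":"array"},"squeeze":{"type":"number"}},"required":["increments"]}

```bash
ls; mkdir -p pics; python3 - <<'E'
from cell import manip,capture,camera_params
import cv2,numpy as np
print(manip.get_obs())
for n in ["scene","top","wrist"]:
    im,d=capture(n); cv2.imwrite(f"pics/{n}0.png",im); np.save(f"pics/{n}0.npy",d); p=camera_params(n); print(n,p); np.savez(f"pics/{n}0p.npz",**{k:v for k,v in p.items() if not isinstance(v,str)})
E
```

```text
pics
{'t': 0.0, 'q': array([ 1.00998648e+00,  3.42739822e-01,  1.52503678e+00, -2.78999440e-05,
        1.27538903e+00, -1.46016040e-01]), 'joint_vel': array([-1.90460624e-03,  6.26987219e-05, -8.39060973e-04,  3.29216569e-04,
        6.56597271e-04,  1.26207525e-03]), 'tau': array([ 1.74977882e-03, -4.33684909e+01, -2.46016037e+01, -1.40372697e-05,
        7.81613431e-03, -7.44224479e-06]), 'tool_pos': array([211.35147629, 480.13279237, 230.61018574]), 'ee_rot': array([-3.14139018e+00,  1.56012072e-03,  1.15601082e+00]), 'contact_force': array([ 0.38037662,  0.59362086, -0.14979994]), 'moment': array([-0.01186052,  0.01010364, -0.03601904]), 'finger_gap': 85.60596967314085}
scene {'K': array([[380.56608385,   0.        , 259.14029023],
       [  0.        , 380.56608385, 190.20463348],
       [  0.        ,   0.        ,   1.        ]]), 'cam_to_world': array([[ 6.75299491e-01, -4.65279541e-01,  5.72263529e-01,
         1.17306930e+03],
       [ 7.37543607e-01,  4.26181454e-01, -5.23830885e-01,
        -8.39577917e+02],
       [-1.60309359e-04,  7.75812037e-01,  6.30964070e-01,
    
[... 456 characters left out ...]
2],
       [ 2.59996543e-03,  1.59406988e-01,  9.87209528e-01,
         1.31638297e+03],
       [ 0.00000000e+00,  0.00000000e+00,  0.00000000e+00,
         1.00000000e+00]])}
wrist {'K': array([[297.31863964,   0.        , 257.79677209],
       [  0.        , 297.31863964, 195.00165717],
       [  0.        ,   0.        ,   1.        ]]), 'cam_to_world': array([[ 4.03986497e-01, -8.83043886e-01, -2.38806208e-01,
         1.50165932e+02],
       [ 9.14763592e-01,  3.89527517e-01,  1.07125549e-01,
         5.05939721e+02],
       [-1.57497175e-03, -2.61728500e-01,  9.65140255e-01,
         3.73201764e+02],
       [ 0.00000000e+00,  0.00000000e+00,  0.00000000e+00,
         1.00000000e+00]])}
```

View pics/scene0.png

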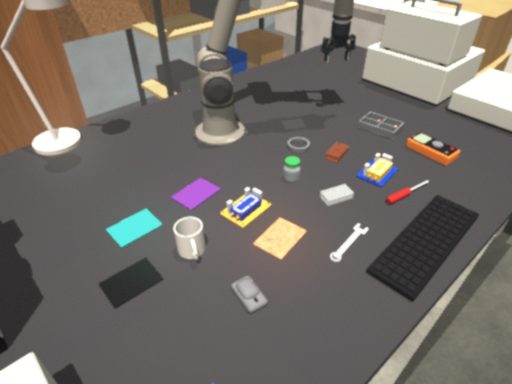

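View pics/top0.png

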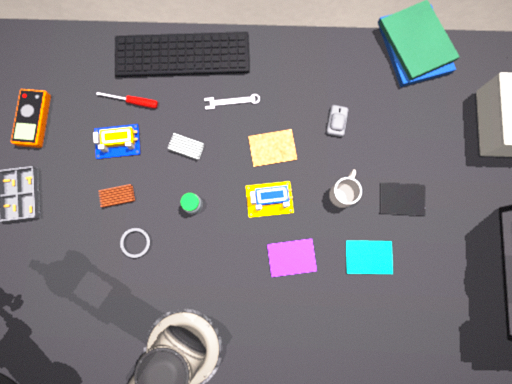

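View pics/wrist0.png

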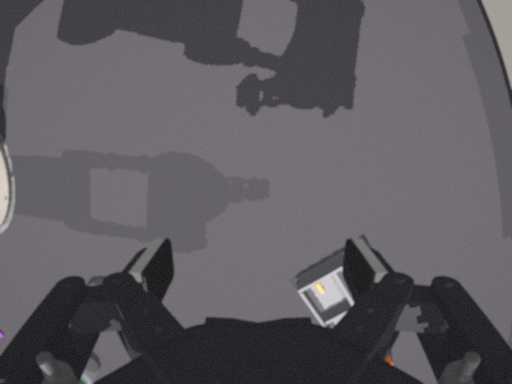

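```bash
cat > h.py <<'E'
import numpy as np,cv2
def ray(p,u,v,fish=False):
    K=p["K"];T=p["cam_to_world"]
    x=(np.asarray(u,float)-K[0,2])/K[0,0]; y=(np.asarray(v,float)-K[1,2])/K[1,1]
    if fish:
        r=np.hypot(x,y); s=np.where(r>1e-9,np.sin(r)/np.maximum(r,1e-9),1.); d=np.stack([x*s,-y*s,-np.cos(r)],-1)
    else: d=np.stack([x,-y,-np.ones_like(x)],-1)
    return T[:3,3],d@T[:3,:3].T
def onz(p,u,v,z,fish=False):
    o,d=ray(p,u,v,fish); return o+d*((z-o[2])/d[...,2])[...,None]
E
python3 - <<'E'
import numpy as np,cv2
from h import *
p=np.load("pics/top0p.npz")
for n,u,v,z in [("blue nest/yel",117,141,20),("yel nest/blue",270,198,20),("pad",273,148,6),("silver",186,146,20),("copper",116,195,20),("jar",190,203,75),("cup",345,192,90)]:
    print(n,onz(p,u,v,z).round())
im=cv2.imread("pics/top0.png")
a=cv2.resize(im[110:220,85:225],None,fx=5.5,fy=5.5,interpolation=cv2.INTER_CUBIC); cv2.imwrite("pics/z1.png",a)
a=cv2.resize(im[110:290,225:405],None,fx=3.3,fy=3.3,interpolation=cv2.INTER_CUBIC); cv2.imwrite("pics/z2.png",a)
E
```

```text
blue nest/yel [627. 239.  20.]
yel nest/blue [ 458. -249.   20.]
pad [ 621. -255.    6.]
silver [617.  20.  20.]
copper [455. 228.  20.]
jar [429. -11.  75.]
cup [ 471. -466.   90.]
```

View pics/z1.png

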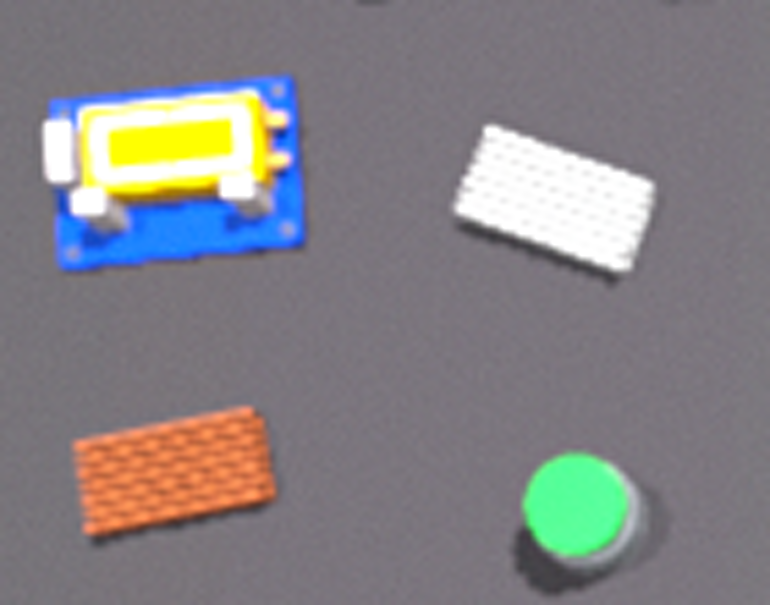

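View pics/z2.png

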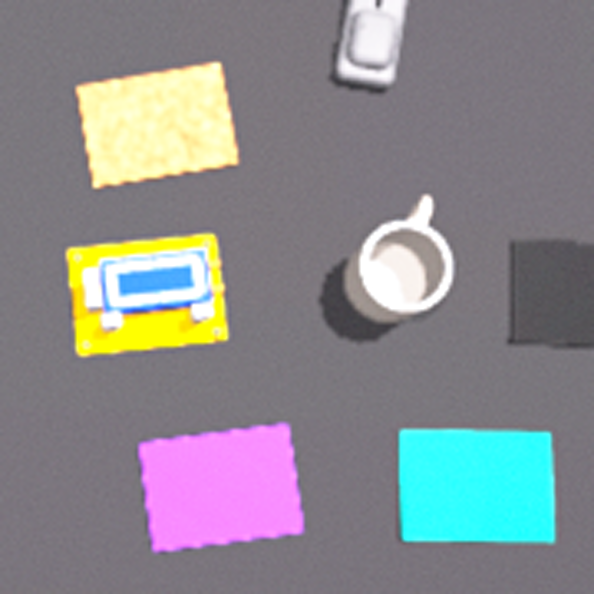

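```bash
cat > m.py <<'E'
import numpy as np,cv2
from h import *
def rect(p,mask,z,fish=False,why=None):
    cs,_=cv2.findContours(mask.astype(np.uint8),cv2.RETR_EXTERNAL,cv2.CHAIN_APPROX_NONE)
    c=max(cs,key=cv2.contourArea)[:,0,:].astype(float)
    w=onz(p,c[:,0],c[:,1],z,fish)[:,:2].astype(np.float32)
    (cx,cy),(a,b),ang=cv2.minAreaRect(w)
    box=cv2.boxPoints(((cx,cy),(a,b),ang))
    e1=box[1]-box[0];e2=box[2]-box[1]
    e=e1 if np.linalg.norm(e1)>np.linalg.norm(e2) else e2
    if e[1]<0:e=-e
    return (round(cx,1),round(cy,1)),round(float(np.linalg.norm(e1)),1),round(float(np.linalg.norm(e2)),1),"xdir from +y deg",round(float(np.degrees(np.arctan2(-e[0],e[1]))),2)
E
python3 - <<'E'
from m import *
p=np.load("pics/top0p.npz");im=cv2.imread("pics/top0.png")
hsv=cv2.cvtColor(im,cv2.COLOR_BGR2HSV);H,S,V=cv2.split(hsv)
def roi(m,x0,y0,x1,y1):
    r=np.zeros_like(m);r[y0:y1,x0:x1]=m[y0:y1,x0:x1];return r
m=lambda lo,hi,s:((H>=lo)&(H<=hi)&(S>s)&(V>80))
print("bluenest",rect(p,roi(m(105,130,120),85,115,150,165),8))
print("yelmod",rect(p,roi(m(20,35,80),85,115,150,165),38))
print("yelnest",rect(p,roi(m(20,35,100),240,175,300,225),8))
print("bluemod",rect(p,roi(m(95,130,100),240,175,300,225),38))
print("pad",rect(p,roi(m(8,35,60),240,120,300,170),6))
print("silver",rect(p,roi(V>150,165,130,207,162),25))
print("copper",rect(p,roi(m(0,20,100),90,180,140,210),25))
E
```

```text
bluenest ((631.5, 243.6), 143.0, 103.4, 'xdir from +y deg', 7.56)
yelmod ((640.1, 238.6), 65.5, 22.8, 'xdir from +y deg', 4.23)
yelnest ((456.9, -246.2), 144.4, 104.1, 'xdir from +y deg', 7.25)
bluemod ((465.6, -253.3), 67.9, 20.8, 'xdir from +y deg', 7.87)
pad ((622.9, -253.1), 145.3, 106.2, 'xdir from +y deg', 11.26)
silver ((616.9, 19.8), 57.3, 108.7, 'xdir from +y deg', -18.51)
copper ((453.3, 226.0), 107.5, 55.7, 'xdir from +y deg', 12.97)
```

```bash
cat > plan.py <<'E'
import numpy as np,sys
from scipy.spatial.transform import Rotation as R
def plan(x,y,z,yawdeg,n=None,start=None,grip=1,maxmm=38):
    "rows in the tool frame; shift taken along axes before the row's turn"
    if start is None:
        from cell import manip
        o=manip.get_obs(); p=o["tool_pos"]; r=R.from_euler("xyz",o["ee_rot"])
    else: p,r=start
    p=np.array(p,float); tgt=R.from_euler("xyz",[180,0,yawdeg],degrees=True)
    d=np.array([x,y,z])-p; rv=(r.inv()*tgt).as_rotvec(degrees=True)
    k=int(np.ceil(max(np.linalg.norm(d)/maxmm,np.linalg.norm(rv)/6.9,1)))
    n=n or k
    print("from",p.round(1),"yaw",r.as_euler("xyz",degrees=True)[2].round(2),"rows",n)
    for i in range(n):
        s=r.inv().apply(d/n)/1000
        print([round(float(v),2) for v in rv/n]+[round(float(v),4) for v in s]+[grip])
        r=r*R.from_rotvec(rv/n,degrees=True)
if __name__=="__main__":
    a=[float(v) for v in sys.argv[1:5]]
    plan(*a,n=int(sys.argv[5]) if len(sys.argv)>5 else None,grip=float(sys.argv[6]) if len(sys.argv)>6 else 1)
E
python3 plan.py 641 209 160 7.5
```

```text
from [211.4 480.2 230.8] yaw 66.23 rows 14
[0.0, 0.0, 4.2, -0.0054, 0.0359, 0.0051, 1]
[0.0, 0.0, 4.2, -0.0027, 0.0362, 0.0051, 1]
[0.0, 0.0, 4.2, -0.0001, 0.0363, 0.0051, 1]
[0.0, 0.0, 4.2, 0.0026, 0.0362, 0.0051, 1]
[0.0, 0.0, 4.2, 0.0052, 0.0359, 0.0051, 1]
[0.0, 0.0, 4.2, 0.0078, 0.0354, 0.0051, 1]
[0.0, 0.0, 4.2, 0.0104, 0.0348, 0.0051, 1]
[0.0, 0.0, 4.2, 0.0129, 0.0339, 0.0051, 1]
[0.0, 0.0, 4.2, 0.0154, 0.0329, 0.0051, 1]
[0.0, 0.0, 4.2, 0.0177, 0.0317, 0.0051, 1]
[0.0, 0.0, 4.2, 0.02, 0.0303, 0.0051, 1]
[0.0, 0.0, 4.2, 0.0222, 0.0287, 0.0051, 1]
[0.0, 0.0, 4.2, 0.0242, 0.027, 0.0051, 1]
[0.0, 0.0, 4.2, 0.0261, 0.0252, 0.0051, 1]
```

Emit:
{"name": "send_rows", "arguments": {"increments": [[0,0,4.2,-0.005,0.036,0.005,1],[0,0,4.2,-0.003,0.036,0.005,1],[0,0,4.2,0,0.036,0.005,1],[0,0,4.2,0.003,0.036,0.005,1],[0,0,4.2,0.005,0.036,0.005,1]]}}

```text
t: 0.57
tool_pos: [365.8, 383.1, 205.9]
ee_rot: [-3.142, 0.0, 0.786]
contact_force: [0.3, 1.4, -0.7]
finger_gap: 85.2
```

Emit:
{"name": "send_rows", "arguments": {"increments": [[0,0,4.2,0.008,0.035,0.005,1],[0,0,4.2,0.01,0.035,0.005,1],[0,0,4.2,0.013,0.034,0.005,1],[0,0,4.2,0.015,0.033,0.005,1],[0,0,4.2,0.018,0.032,0.005,1]]}}

```text
t: 0.98
tool_pos: [519.1, 285.4, 180.7]
ee_rot: [-3.141, 0.001, 0.419]
contact_force: [1.0, 0.1, -0.1]
finger_gap: 85.4
```

Emit:
{"name": "send_rows", "arguments": {"increments": [[0,0,4.2,0.02,0.03,0.005,1],[0,0,4.2,0.022,0.029,0.005,1],[0,0,4.2,0.024,0.027,0.005,1],[0,0,4.2,0.026,0.025,0.005,1],[0,0,0,0,0,0,1]]}}

```text
t: 1.4
tool_pos: [644.2, 204.1, 158.7]
ee_rot: [3.14, 0.0, 0.121]
contact_force: [-1.5, 0.1, -0.1]
finger_gap: 85.1
```

```bash
cat > snap.py <<'E'
import sys,numpy as np,cv2
from cell import manip,capture,camera_params
n,cam=sys.argv[1],sys.argv[2]
p=camera_params(cam);im,d=capture(cam);o=manip.get_obs()
cv2.imwrite(f"pics/{n}.png",im);np.savez(f"pics/{n}.npz",K=p["K"],cam_to_world=p["cam_to_world"],d=d)
print(o["t"],o["tool_pos"].round(2),np.degrees(o["ee_rot"]).round(2))
E
python3 snap.py w1 wrist
```

```text
1.45 [641.9  206.25 159.13] [1.7997e+02 1.1000e-01 7.1600e+00]
```

View pics/w1.png

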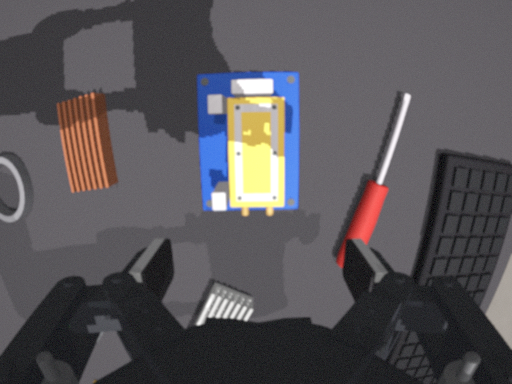

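```bash
cat > nest.py <<'E'
from m import *
import sys
def axes(a): 
    a=np.radians(a); return np.array([-np.sin(a),np.cos(a)]),np.array([-np.cos(a),-np.sin(a)])
def fill(m): return cv2.morphologyEx(m.astype(np.uint8),cv2.MORPH_CLOSE,np.ones((5,5)))
RNG={"blue":(105,130,90,70),"yellow":(20,34,110,70)}
def msk(im,c,roi):
    hsv=cv2.cvtColor(cv2.GaussianBlur(im,(3,3),0),cv2.COLOR_BGR2HSV);H,S,V=cv2.split(hsv);lo,hi,s,v=RNG[c]
    m=((H>=lo)&(H<=hi)&(S>s)&(V>v)).astype(np.uint8); r=np.zeros_like(m); x0,y0,x1,y1=roi; r[y0:y1,x0:x1]=m[y0:y1,x0:x1]; return fill(r)
E
python3 - <<'E'
from nest import *
p=np.load("pics/w1.npz");im=cv2.imread("pics/w1.png")
roi=(185,60,310,222)
pl=rect(p,msk(im,"blue",roi),8,True);print("plate",pl)
e,f=axes(pl[4]);print("seat",(np.array(pl[0])-5*e-5*f).round(1))
print("mod",rect(p,msk(im,"yellow",roi),38,True))
a=im[60:230,180:320];cv2.imwrite("pics/z3.png",cv2.resize(a,None,fx=3.5,fy=3.5,interpolation=cv2.INTER_CUBIC))
E
```

```text
plate ((629.1, 242.3), 140.7, 101.3, 'xdir from +y deg', 7.78)
seat [634.7 238. ]
mod ((635.1, 253.9), 34.7, 23.8, 'xdir from +y deg', 7.13)
```

View pics/z3.png

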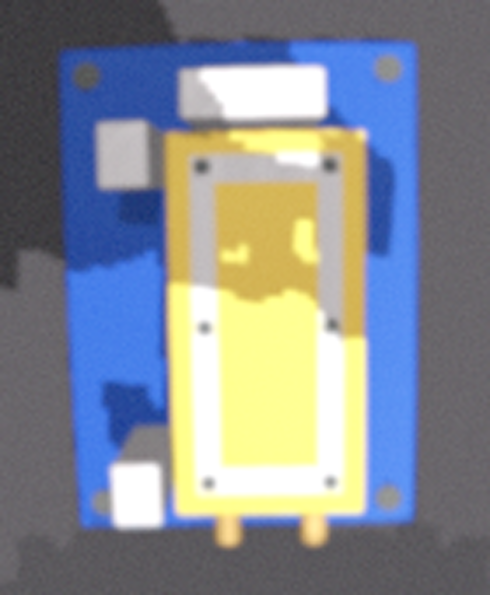

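```bash
python3 - <<'E'
from nest import *
p=np.load("pics/w1.npz")
c=np.array([[168,132],[366,130],[364,513],[175,516]])/3.5+[180,60]
w=onz(p,c[:,0],c[:,1],38,True)[:,:2];print(w.round(1),w.mean(0).round(1))
d=(w[0]-w[3]+w[1]-w[2]);print(np.degrees(np.arctan2(-d[0],d[1])),np.linalg.norm(d)/2,np.linalg.norm(w[0]-w[1]))
e,f=axes(7.8);s=np.array([634.7,238]);print("mod in nest",(w.mean(0)-s)@e,(w.mean(0)-s)@f)
E
python3 plan.py 636.5 235 70 7.8; 
```

```text
[[607.6 281.8]
 [656.5 288.2]
 [669.4 189.3]
 [619.7 182.5]] [638.3 235.5]
7.1915326947546045 99.87230472124942 49.37534116307873
mod in nest -3.0043073086255228 -3.217317294384093
from [641.9 206.3 159.1] yaw 7.16 rows 3
[0.01, 0.04, -0.21, -0.0005, -0.0097, 0.0297, 1]
[0.01, 0.04, -0.21, -0.0005, -0.0097, 0.0297, 1]
[0.01, 0.04, -0.21, -0.0005, -0.0097, 0.0297, 1]
```

Emit:
{"name": "send_rows", "arguments": {"increments": [[0,0,-0.2,0,-0.0097,0.03,1],[0,0,-0.2,0,-0.0097,0.03,1],[0,0,-0.2,0,-0.0097,0.03,1],[0,0,0,0,0,0,1]]}}

```text
t: 1.78
tool_pos: [631.1, 239.4, 64.7]
ee_rot: [3.141, 0.012, 0.143]
contact_force: [-1.4, -0.4, -0.7]
finger_gap: 85.3
```

```bash
python3 plan.py 638 235.5 10 7.4
```

```text
from [631.1 239.4  64.7] yaw 8.2 rows 2
[0.01, 0.35, 0.4, 0.0035, 0.0024, 0.0273, 1]
[0.01, 0.35, 0.4, 0.0033, 0.0024, 0.0273, 1]
```

Emit:
{"name": "send_rows", "arguments": {"increments": [[0,0,0,0,0,0,1],[0,0,0,0,0,0,1]]}}

```text
t: 1.95
tool_pos: [636.9, 238.4, 73.3]
ee_rot: [-3.141, -0.002, 0.141]
contact_force: [0.5, -0.4, 0.1]
finger_gap: 85.4
```

```bash
python3 plan.py 638 235.5 10 7.4
```

```text
from [636.9 238.4  73.3] yaw 8.09 rows 2
[-0.0, -0.07, 0.34, 0.0003, 0.0015, 0.0316, 1]
[-0.0, -0.07, 0.34, 0.0003, 0.0015, 0.0316, 1]
```

Emit:
{"name": "send_rows", "arguments": {"increments": [[0,0,0.3,0.001,0.003,0.015,1],[0,0,0.3,0,0,0.02,1],[0,0,0,0,0,0.015,1],[0,0,0,0,0,0.007,1],[0,0,0,0,0,0.004,1]]}}

```text
t: 2.37
tool_pos: [638.4, 234.9, 11.5]
ee_rot: [-3.141, -0.002, 0.129]
contact_force: [0.6, 0.8, -0.5]
finger_gap: 85.5
```

Emit:
{"name": "send_rows", "arguments": {"increments": [[0,0,0,0,0,0,1],[0,0,0,0,0,0,1]]}}

```text
t: 2.53
tool_pos: [638.7, 235.3, 12.0]
ee_rot: [-3.141, -0.003, 0.13]
contact_force: [-0.3, -0.5, -0.8]
finger_gap: 85.7
```

```bash
python3 snap.py w2 wrist
```

```text
2.5833 [638.7  235.36  12.07] [-1.7998e+02 -1.6000e-01  7.4300e+00]
```

View pics/w2.png

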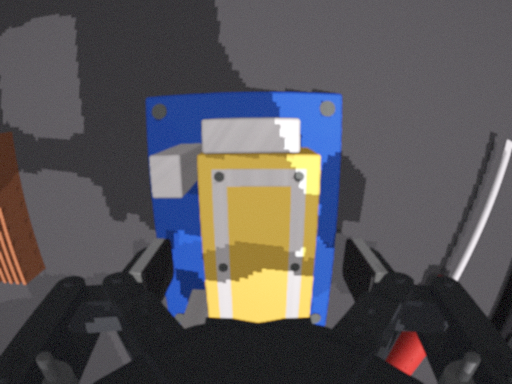

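Emit:
{"name": "send_rows", "arguments": {"increments": [[0,0,0,0,0,-0.001,-1],[0,0,0,0,0,0,-1],[0,0,0,0,0,0,-1],[0,0,0,0,0,0,-1],[0,0,0,0,0,0,-1]], "squeeze": 60}}

```text
t: 3.0
tool_pos: [638.4, 235.4, 12.3]
ee_rot: [-3.141, -0.002, 0.13]
contact_force: [-0.1, -0.9, 6.3]
finger_gap: 48.6
```

Emit:
{"name": "send_rows", "arguments": {"increments": [[0,0,0,0,0,-0.01,-1],[0,0,0,0,0,-0.025,-1],[0,0,0,0,0,-0.03,-1],[0,0,0,0,0.01,-0.02,-1],[0,0,-0.3,0,0.025,-0.005,-1]]}}

```text
t: 3.42
tool_pos: [643.2, 203.5, 105.7]
ee_rot: [-3.14, -0.006, 0.139]
contact_force: [0.2, -0.1, -2.4]
finger_gap: 48.9
```

```bash
python3 snap.py w3 wrist; python3 plan.py 622 -253 100 11 14 -1
```

```text
3.4667 [644.19 196.54 105.02] [179.87  -0.27   7.75]
from [644.2 196.5 105. ] yaw 7.75 rows 14
[0.01, -0.02, -0.23, -0.0059, 0.0316, 0.0004, -1.0]
[0.01, -0.02, -0.23, -0.006, 0.0316, 0.0004, -1.0]
[0.01, -0.02, -0.23, -0.0062, 0.0316, 0.0004, -1.0]
[0.01, -0.02, -0.23, -0.0063, 0.0315, 0.0004, -1.0]
[0.01, -0.02, -0.23, -0.0064, 0.0315, 0.0004, -1.0]
[0.01, -0.02, -0.23, -0.0065, 0.0315, 0.0004, -1.0]
[0.01, -0.02, -0.23, -0.0067, 0.0314, 0.0004, -1.0]
[0.01, -0.02, -0.23, -0.0068, 0.0314, 0.0004, -1.0]
[0.01, -0.02, -0.23, -0.0069, 0.0314, 0.0004, -1.0]
[0.01, -0.02, -0.23, -0.007, 0.0314, 0.0004, -1.0]
[0.01, -0.02, -0.23, -0.0072, 0.0313, 0.0004, -1.0]
[0.01, -0.02, -0.23, -0.0073, 0.0313, 0.0004, -1.0]
[0.01, -0.02, -0.23, -0.0074, 0.0313, 0.0004, -1.0]
[0.01, -0.02, -0.23, -0.0076, 0.0312, 0.0004, -1.0]
```

View pics/w3.png

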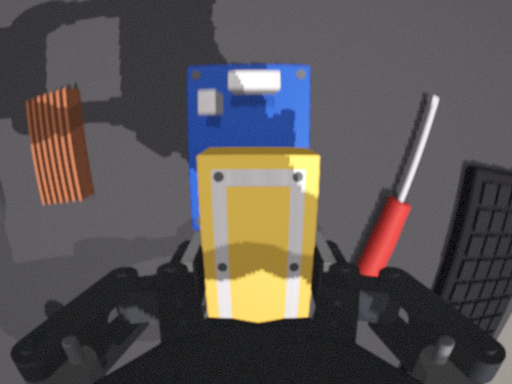

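The yellow module is held square between the fingers (258,235), clear of the nest.

Emit:
{"name": "send_rows", "arguments": {"increments": [[0,0,-0.2,-0.006,0.035,0,-1],[0,0,-0.2,-0.006,0.035,0,-1],[0,0,-0.2,-0.006,0.035,0,-1],[0,0,-0.2,-0.006,0.035,0,-1],[0,0,-0.2,-0.006,0.035,0,-1]]}}

```text
t: 3.88
tool_pos: [636.2, 21.5, 100.8]
ee_rot: [-3.141, 0.002, 0.153]
contact_force: [1.0, -0.2, -2.0]
finger_gap: 48.8
```

Emit:
{"name": "send_rows", "arguments": {"increments": [[0,0,-0.3,-0.007,0.035,0,-1],[0,0,-0.3,-0.007,0.035,0,-1],[0,0,-0.3,-0.007,0.035,0,-1],[0,0,-0.3,-0.007,0.035,0,-1],[0,0,-0.2,-0.007,0.03,0,-1]]}}

```text
t: 4.3
tool_pos: [629.3, -152.8, 100.8]
ee_rot: [-3.141, 0.002, 0.176]
contact_force: [1.0, 0.5, -3.0]
finger_gap: 48.8
```

```bash
python3 plan.py 622 -253 80 11 5 -1
```

```text
from [ 629.3 -152.8  100.8] yaw 10.1 rows 5
[-0.01, 0.02, -0.18, -0.0049, 0.0195, 0.0042, -1.0]
[-0.01, 0.02, -0.18, -0.005, 0.0195, 0.0042, -1.0]
[-0.01, 0.02, -0.18, -0.0051, 0.0194, 0.0042, -1.0]
[-0.01, 0.02, -0.18, -0.0051, 0.0194, 0.0042, -1.0]
[-0.01, 0.02, -0.18, -0.0052, 0.0194, 0.0042, -1.0]
```

Emit:
{"name": "send_rows", "arguments": {"increments": [[0,0,-0.2,-0.005,0.025,0.004,-1],[0,0,-0.2,-0.005,0.02,0.008,-1],[0,0,0,-0.005,0.015,0.008,-1],[0,0,0,-0.002,0.01,0.01,-1],[0,0,0,0,0,0.01,-1]]}}

```text
t: 4.72
tool_pos: [625.5, -224.1, 60.1]
ee_rot: [-3.141, 0.001, 0.182]
contact_force: [-0.2, -0.4, -2.6]
finger_gap: 48.9
```

Emit:
{"name": "send_rows", "arguments": {"increments": [[0,0,0,0,0,0,-1],[0,0,0,0,0,0,-1]]}}

```text
t: 4.88
tool_pos: [625.6, -220.6, 60.0]
ee_rot: [-3.139, 0.002, 0.185]
contact_force: [0.3, -0.8, -2.3]
finger_gap: 48.6
```

```bash
python3 plan.py 622 -253 14 11 5 -1;python3 snap.py t1 top; python3 -c "
import cv2
a=cv2.imread('pics/t1.png')[100:240,200:340];cv2.imwrite('pics/t1z.png',cv2.resize(a,None,fx=4,fy=4))"
```

```text
from [ 625.6 -220.6   60. ] yaw 10.59 rows 5
[-0.03, 0.02, -0.08, -0.0019, 0.0063, 0.0092, -1.0]
[-0.03, 0.02, -0.08, -0.0019, 0.0062, 0.0092, -1.0]
[-0.03, 0.02, -0.08, -0.0019, 0.0062, 0.0092, -1.0]
[-0.03, 0.02, -0.08, -0.0019, 0.0062, 0.0092, -1.0]
[-0.03, 0.02, -0.08, -0.0019, 0.0062, 0.0092, -1.0]
4.9333 [ 626.2  -220.79   60.95] [-1.7994e+02  3.0000e-02  1.0610e+01]
```

View pics/t1z.png

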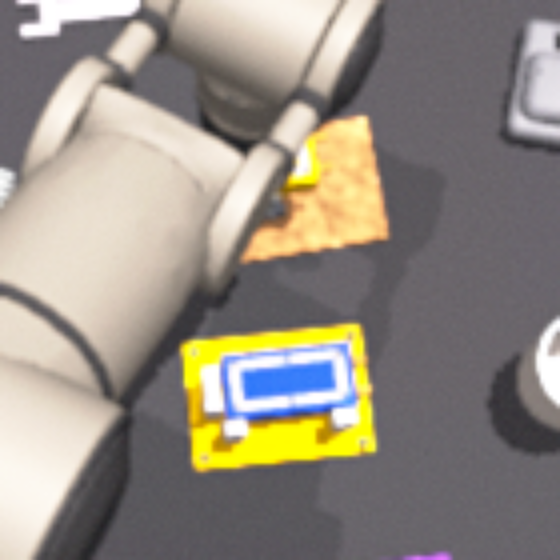

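Emit:
{"name": "send_rows", "arguments": {"increments": [[0,0,-0.1,-0.002,0.008,0.01,-1],[0,0,-0.1,-0.002,0.008,0.012,-1],[0,0,-0.1,-0.002,0.007,0.012,-1],[0,0,-0.1,-0.002,0.006,0.008,-1],[0,0,0,-0.001,0.002,0.004,-1]]}}

```text
t: 5.35
tool_pos: [621.7, -255.5, 12.8]
ee_rot: [-3.14, 0.003, 0.19]
contact_force: [-0.3, -0.0, -3.6]
finger_gap: 48.9
```

Emit:
{"name": "send_rows", "arguments": {"increments": [[0,0,0,0,0,0.001,-1],[0,0,0,0,0,0.001,-1],[0,0,0,0,0,0.001,-1]]}}

```text
t: 5.6
tool_pos: [623.3, -254.5, 12.6]
ee_rot: [3.141, -0.001, 0.191]
contact_force: [0.4, -0.2, -2.4]
finger_gap: 49.1
```

Emit:
{"name": "send_rows", "arguments": {"increments": [[0,0,0,0,0,0.001,-1],[0,0,0,0,0,0.001,-1],[0,0,0,0,0,0,-1]]}}

```text
t: 5.85
tool_pos: [623.2, -254.3, 10.5]
ee_rot: [3.141, -0.0, 0.191]
contact_force: [-0.7, 0.3, -1.9]
finger_gap: 48.9
```

Emit:
{"name": "send_rows", "arguments": {"increments": [[0,0,0,0,0,0.001,-1],[0,0,0,0,0,0,-1]]}}

```text
t: 6.02
tool_pos: [623.2, -254.3, 10.4]
ee_rot: [3.141, -0.001, 0.191]
contact_force: [-1.9, 2.5, 4.1]
finger_gap: 48.6
```

Emit:
{"name": "send_rows", "arguments": {"increments": [[0,0,0,0,0,0,1],[0,0,0,0,0,0,1],[0,0,0,0,0,0,1],[0,0,0,0,0,0,1],[0,0,0,0,0,-0.005,1]]}}

```text
t: 6.43
tool_pos: [622.4, -254.2, 13.4]
ee_rot: [-3.14, 0.001, 0.191]
contact_force: [0.1, -0.0, 0.0]
finger_gap: 85.1
```

Emit:
{"name": "send_rows", "arguments": {"increments": [[0,0,0,0,0,-0.01,1],[0,0,0,0,0,-0.02,1],[0,0,0,0,0,-0.03,1],[0,0,0,0,0,-0.03,1],[0,0,0,0,0,-0.02,1]]}}

```text
t: 6.85
tool_pos: [624.0, -255.0, 128.6]
ee_rot: [3.139, -0.004, 0.191]
contact_force: [-0.1, 0.5, 0.2]
finger_gap: 85.2
```

```bash
python3 snap.py w4 wrist; python3 plan.py 462 -280 150 7.5 6
```

```text
6.9 [ 625.64 -255.9   132.68] [179.6   -0.48  10.94]
from [ 625.6 -255.9  132.7] yaw 10.94 rows 6
[0.06, -0.08, 0.57, -0.0275, -0.0012, -0.0031, 1]
[0.06, -0.08, 0.57, -0.0275, -0.0009, -0.0031, 1]
[0.06, -0.08, 0.57, -0.0275, -0.0007, -0.003, 1]
[0.06, -0.08, 0.57, -0.0276, -0.0004, -0.003, 1]
[0.06, -0.08, 0.57, -0.0276, -0.0001, -0.003, 1]
[0.06, -0.08, 0.57, -0.0276, 0.0001, -0.0029, 1]
```

View pics/w4.png

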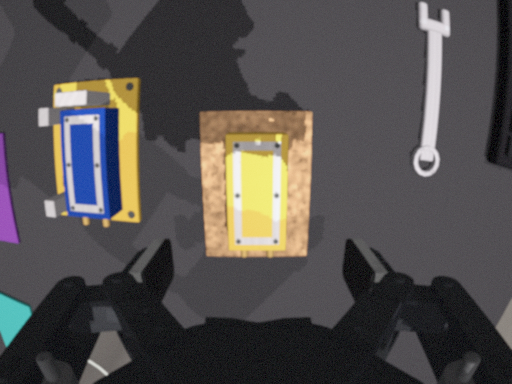

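Emit:
{"name": "send_rows", "arguments": {"increments": [[0,0,0.6,-0.028,0,-0.003,1],[0,0,0.6,-0.028,0,-0.003,1],[0,0,0.6,-0.028,0,-0.003,1],[0,0,0.6,-0.028,0,-0.003,1],[0,0,0.5,-0.028,0,-0.003,1]]}}

```text
t: 7.32
tool_pos: [483.9, -278.3, 140.2]
ee_rot: [3.141, -0.001, 0.14]
contact_force: [-1.0, -1.3, 1.1]
finger_gap: 85.6
```

Emit:
{"name": "send_rows", "arguments": {"increments": [[0,0,0.5,-0.023,0,0,1],[0,0,0,0,0,0,1],[0,0,0,0,0,0,1]]}}

```text
t: 7.57
tool_pos: [461.9, -281.9, 140.4]
ee_rot: [3.141, -0.001, 0.13]
contact_force: [1.0, -0.1, 0.4]
finger_gap: 85.4
```

```bash
python3 snap.py w5 wrist;python3 - <<'E'
from nest import *
p=np.load("pics/w5.npz");im=cv2.imread("pics/w5.png")
roi=(165,40,330,235)
m=msk(im,"yellow",roi)
pl=rect(p,m,8,True);print("plate",pl)
e,f=axes(pl[4]);print("seat",(np.array(pl[0])-5*e-5*f).round(1))
print("mod",rect(p,msk(im,"blue",roi),38,True))
a=im[50:230,170:330];a=cv2.resize(a,None,fx=3.3,fy=3.3,interpolation=cv2.INTER_CUBIC);cv2.imwrite("pics/z5.png",a)
E
```

```text
7.6167 [ 462.74 -281.8   140.22] [ 1.7993e+02 -9.0000e-02  7.5000e+00]
plate ((455.2, -248.4), 140.9, 100.9, 'xdir from +y deg', 7.39)
seat [ 460.8 -252.7]
mod ((463.6, -255.1), 97.8, 48.5, 'xdir from +y deg', 7.92)
```

View pics/w5.png

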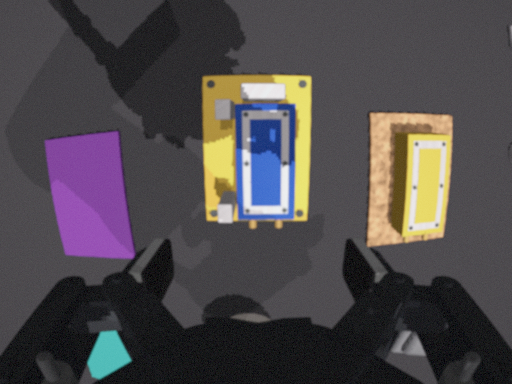

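View pics/z5.png

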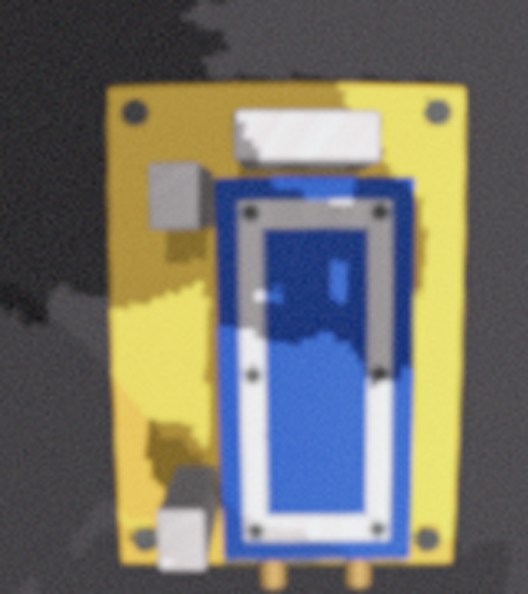

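Emit:
{"name": "send_rows", "arguments": {"increments": [[0,0,0,0.001,-0.007,0.015,1],[0,0,0,0.001,-0.007,0.03,1],[0,0,0,0.001,-0.007,0.03,1],[0,0,0,0.001,-0.005,0.02,1],[0,0,0,0,0,0.012,1]]}}

```text
t: 8.03
tool_pos: [462.9, -253.1, 29.7]
ee_rot: [-3.139, 0.002, 0.133]
contact_force: [-0.2, -0.1, 0.1]
finger_gap: 85.6
```

Emit:
{"name": "send_rows", "arguments": {"increments": [[0,0,0,0,0,0.005,1],[0,0,0,0,0,0,1],[0,0,0,0,0,0,1]]}}

```text
t: 8.28
tool_pos: [463.8, -255.4, 27.7]
ee_rot: [3.141, -0.001, 0.132]
contact_force: [-0.4, 0.0, -0.1]
finger_gap: 85.3
```

```bash
python3 plan.py 463.6 -255 12 7.5 5
```

```text
from [ 463.8 -255.4   27.7] yaw 7.57 rows 5
[0.01, -0.01, 0.01, -0.0, -0.0001, 0.0031, 1]
[0.01, -0.01, 0.01, -0.0, -0.0001, 0.0031, 1]
[0.01, -0.01, 0.01, -0.0, -0.0001, 0.0031, 1]
[0.01, -0.01, 0.01, -0.0, -0.0001, 0.0031, 1]
[0.01, -0.01, 0.01, -0.0, -0.0001, 0.0031, 1]
```

Emit:
{"name": "send_rows", "arguments": {"increments": [[0,0,0,0,0,0.005,1],[0,0,0,0,0,0.005,1],[0,0,0,0,0,0.004,0.5],[0,0,0,0,0,0.001,-1],[0,0,0,0,0,0,-1]]}}

```text
t: 8.7
tool_pos: [462.9, -255.1, 12.1]
ee_rot: [-3.141, -0.0, 0.131]
contact_force: [2.5, -0.2, 1.1]
finger_gap: 51.4
```

Emit:
{"name": "send_rows", "arguments": {"increments": [[0,0,0,0,0,0,-1],[0,0,0,0,0,0,-1],[0,0,0,0,0,0,-1]]}}

```text
t: 8.95
tool_pos: [463.0, -255.2, 12.5]
ee_rot: [3.141, -0.0, 0.131]
contact_force: [-0.9, 0.1, -0.0]
finger_gap: 49.2
```

Emit:
{"name": "send_rows", "arguments": {"increments": [[0,0,0,0,0,-0.01,-1],[0,0,0,0,0,-0.025,-1],[0,0,0,0,0,-0.03,-1],[0,0,0,0,-0.01,-0.025,-1],[0,0,0,0.005,-0.02,-0.01,-1]]}}

```text
t: 9.37
tool_pos: [464.8, -226.8, 116.0]
ee_rot: [3.137, -0.004, 0.13]
contact_force: [0.6, 0.2, -2.8]
finger_gap: 48.9
```

```bash
python3 plan.py 640 234 110 7.8 14 -1
```

```text
from [ 464.8 -226.8  116. ] yaw 7.42 rows 14
[0.02, -0.02, -0.03, 0.0167, -0.031, 0.0004, -1.0]
[0.02, -0.02, -0.03, 0.0167, -0.031, 0.0004, -1.0]
[0.02, -0.02, -0.03, 0.0167, -0.031, 0.0004, -1.0]
[0.02, -0.02, -0.03, 0.0167, -0.031, 0.0004, -1.0]
[0.02, -0.02, -0.03, 0.0167, -0.031, 0.0004, -1.0]
[0.02, -0.02, -0.03, 0.0167, -0.031, 0.0004, -1.0]
[0.02, -0.02, -0.03, 0.0167, -0.031, 0.0004, -1.0]
[0.02, -0.02, -0.03, 0.0168, -0.031, 0.0004, -1.0]
[0.02, -0.02, -0.03, 0.0168, -0.031, 0.0004, -1.0]
[0.02, -0.02, -0.03, 0.0168, -0.031, 0.0004, -1.0]
[0.02, -0.02, -0.03, 0.0168, -0.0309, 0.0004, -1.0]
[0.02, -0.02, -0.03, 0.0168, -0.0309, 0.0004, -1.0]
[0.02, -0.02, -0.03, 0.0168, -0.0309, 0.0004, -1.0]
[0.02, -0.02, -0.03, 0.0169, -0.0309, 0.0004, -1.0]
```

Emit:
{"name": "send_rows", "arguments": {"increments": [[0,0,0,0.017,-0.031,0,-1],[0,0,0,0.017,-0.031,0,-1],[0,0,0,0.017,-0.031,0,-1],[0,0,0,0.017,-0.031,0,-1],[0,0,0,0.017,-0.031,0,-1]]}}

```text
t: 9.78
tool_pos: [527.6, -58.2, 112.7]
ee_rot: [-3.141, 0.001, 0.131]
contact_force: [1.0, 0.4, -3.8]
finger_gap: 48.7
```

Emit:
{"name": "send_rows", "arguments": {"increments": [[0,0,0,0.017,-0.031,0,-1],[0,0,0,0.017,-0.031,0,-1],[0,0,0,0.017,-0.031,0,-1],[0,0,0,0.017,-0.031,0,-1],[0,0,-0.2,0.017,-0.031,0,-1]]}}

```text
t: 10.2
tool_pos: [591.4, 106.7, 112.5]
ee_rot: [-3.142, 0.001, 0.135]
contact_force: [1.4, -1.2, -4.3]
finger_gap: 49.1
```

Emit:
{"name": "send_rows", "arguments": {"increments": [[0,0,-0.2,0.012,-0.023,0,-1],[0,0,-0.1,0.008,-0.016,0,-1],[0,0,0,0,0,0,-1],[0,0,0,0,0,0,-1]]}}

```text
t: 10.53
tool_pos: [605.6, 147.1, 112.0]
ee_rot: [3.141, 0.001, 0.142]
contact_force: [-0.1, 1.0, -2.9]
finger_gap: 48.9
```

```bash
python3 plan.py 640 234 70 7.8 5 -1; python3 snap.py w6 wrist
```

```text
from [605.6 147.1 112. ] yaw 8.15 rows 5
[0.0, 0.02, 0.07, 0.0093, -0.0162, 0.0084, -1.0]
[0.0, 0.02, 0.07, 0.0093, -0.0162, 0.0084, -1.0]
[0.0, 0.02, 0.07, 0.0092, -0.0163, 0.0084, -1.0]
[0.0, 0.02, 0.07, 0.0092, -0.0163, 0.0084, -1.0]
[0.0, 0.02, 0.07, 0.0092, -0.0163, 0.0084, -1.0]
10.5833 [605.5  146.14 112.03] [1.7998e+02 9.0000e-02 8.0800e+00]
```

View pics/w6.png

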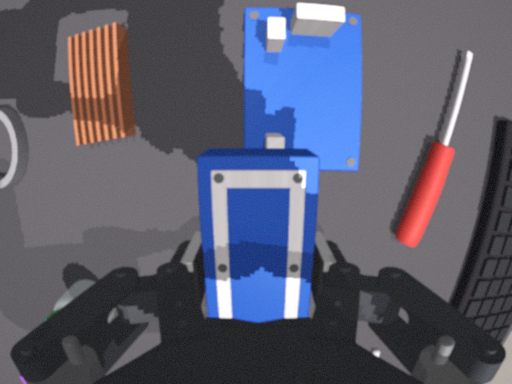

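Emit:
{"name": "send_rows", "arguments": {"increments": [[0,0,0,0.009,-0.016,0.005,-1],[0,0,0,0.01,-0.018,0.01,-1],[0,0,0,0.01,-0.018,0.01,-1],[0,0,0,0.01,-0.018,0.007,-1],[0,0,0,0.007,-0.012,0.005,-1]]}}

```text
t: 11.0
tool_pos: [640.1, 233.8, 74.4]
ee_rot: [-3.142, 0.002, 0.139]
contact_force: [-0.5, 0.3, -3.6]
finger_gap: 48.7
```

Emit:
{"name": "send_rows", "arguments": {"increments": [[0,0,0,0,0,0,-1],[0,0,0,0,0,0,-1],[0,0,0,0,0,0,-1]]}}

```text
t: 11.25
tool_pos: [640.1, 232.3, 75.5]
ee_rot: [3.141, 0.001, 0.139]
contact_force: [-0.2, 0.3, -4.2]
finger_gap: 48.8
```

```bash
python3 plan.py 640 234 20 7.8 5 -1; python3 snap.py w7 wrist
```

```text
from [640.1 232.3  75.5] yaw 7.97 rows 5
[0.01, 0.01, 0.03, 0.0, -0.0003, 0.0111, -1.0]
[0.01, 0.01, 0.03, 0.0, -0.0003, 0.0111, -1.0]
[0.01, 0.01, 0.03, 0.0, -0.0003, 0.0111, -1.0]
[0.01, 0.01, 0.03, 0.0, -0.0003, 0.0111, -1.0]
[0.01, 0.01, 0.03, 0.0, -0.0003, 0.0111, -1.0]
11.3 [640.29 232.35  75.77] [1.7998e+02 1.0000e-02 7.9500e+00]
```

View pics/w7.png

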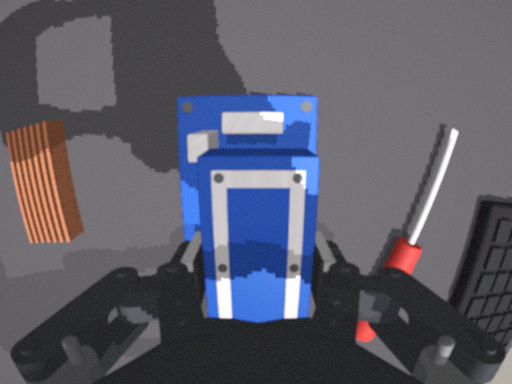

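Emit:
{"name": "send_rows", "arguments": {"increments": [[0,0,0,0,-0.001,0.01,-1],[0,0,0,0,0,0.016,-1],[0,0,0,0,0,0.015,-1],[0,0,0,0,0,0.01,-1],[0,0,0,0,0,0.007,-1]]}}

```text
t: 11.72
tool_pos: [639.4, 234.1, 15.7]
ee_rot: [3.141, 0.002, 0.14]
contact_force: [-0.9, 0.2, -3.8]
finger_gap: 48.8
```

Emit:
{"name": "send_rows", "arguments": {"increments": [[0,0,0,0,0,0.001,-1],[0,0,0,0,0,0,-1],[0,0,0,0,0,0,-1]]}}

```text
t: 11.97
tool_pos: [640.8, 234.9, 17.1]
ee_rot: [-3.141, -0.001, 0.14]
contact_force: [-0.6, 1.0, -3.0]
finger_gap: 48.9
```

Emit:
{"name": "send_rows", "arguments": {"increments": [[0,0,0,0,0,0.002,-1],[0,0,0,0,-0.002,0.001,-1],[0,0,0,0,-0.001,0,-1],[0,0,0,0,0,0,-1]]}}

```text
t: 12.3
tool_pos: [639.8, 238.3, 13.6]
ee_rot: [-3.141, -0.0, 0.141]
contact_force: [0.4, -0.4, -3.9]
finger_gap: 48.8
```

Emit:
{"name": "send_rows", "arguments": {"increments": [[0,0,0,0,-0.001,0,-1],[0,0,0,0,-0.001,0,-1],[0,0,0,0,0,0,-1]]}}

```text
t: 12.55
tool_pos: [639.7, 238.4, 13.6]
ee_rot: [3.14, 0.0, 0.14]
contact_force: [0.0, -6.1, -0.7]
finger_gap: 49.3
```

Emit:
{"name": "send_rows", "arguments": {"increments": [[0,0,0,-0.001,0,0,-1],[0,0,0,-0.002,0,0,-1],[0,0,0,-0.001,0,0,-1],[0,0,0,0,0,0,-1]]}}

```text
t: 12.88
tool_pos: [636.6, 238.0, 13.7]
ee_rot: [3.14, -0.002, 0.139]
contact_force: [3.3, -5.5, -2.9]
finger_gap: 48.7
```

Emit:
{"name": "send_rows", "arguments": {"increments": [[0,0,0,-0.001,0,0,-1],[0,0,0,0,0,0,-1]]}}

```text
t: 13.05
tool_pos: [636.1, 238.0, 13.8]
ee_rot: [3.14, -0.003, 0.139]
contact_force: [4.2, -4.6, -4.4]
finger_gap: 48.7
```

Emit:
{"name": "send_rows", "arguments": {"increments": [[0,0,0,-0.001,0,0,-1],[0,0,0,-0.001,0,0,-1],[0,0,0,0,0,0,-1]]}}

```text
t: 13.3
tool_pos: [636.2, 238.0, 14.0]
ee_rot: [3.141, -0.008, 0.139]
contact_force: [11.2, -3.7, -8.4]
finger_gap: 48.8
```

Emit:
{"name": "send_rows", "arguments": {"increments": [[0,0,0,0.001,0,0.001,-1],[0,0,0,0,0,0.001,-1],[0,0,0,0,0,0,-1]]}}

```text
t: 13.55
tool_pos: [636.1, 238.0, 12.7]
ee_rot: [3.141, -0.005, 0.139]
contact_force: [5.6, -4.8, -1.6]
finger_gap: 49.1
```

Emit:
{"name": "send_rows", "arguments": {"increments": [[0,0,0,0,0,0.001,-1],[0,0,0,0,0,0,-1],[0,0,0,0,0,0,-1]]}}

```text
t: 13.8
tool_pos: [636.2, 238.0, 12.7]
ee_rot: [3.14, -0.006, 0.139]
contact_force: [3.5, -6.2, 4.5]
finger_gap: 49.1
```

Emit:
{"name": "send_rows", "arguments": {"increments": [[0,0,0,0,0,0,1],[0,0,0,0,0,0,1],[0,0,0,0,0,0,1],[0,0,0,0,0,0,1],[0,0,0,0,0,-0.003,1]]}}

```text
t: 14.22
tool_pos: [633.0, 239.2, 12.8]
ee_rot: [-3.142, 0.001, 0.141]
contact_force: [0.3, -0.3, -0.6]
finger_gap: 85.2
```

Emit:
{"name": "send_rows", "arguments": {"increments": [[0,0,0,0,0,-0.015,1],[0,0,0,0,0,-0.03,1],[0,0,0,0,0.01,-0.035,1],[0,0,0,0,0.02,-0.03,1],[0,0,0,0,0,-0.01,1]]}}

```text
t: 14.63
tool_pos: [640.5, 207.3, 139.1]
ee_rot: [3.141, -0.008, 0.139]
contact_force: [0.2, -0.3, 0.2]
finger_gap: 85.9
```

```bash
python3 snap.py w8 wrist;python3 - <<'E'
from nest import *
p=np.load("pics/w8.npz");im=cv2.imread("pics/w8.png")
a=im[30:230,170:330];a=cv2.resize(a,None,fx=3,fy=3,interpolation=cv2.INTER_CUBIC);cv2.imwrite("pics/z8.png",a)
E
python3 plan.py 624 -254 70 11 15
```

```text
14.6833 [640.38 208.57 139.28] [-179.98   -0.52    7.94]
from [640.4 208.6 139.3] yaw 7.94 rows 15
[-0.0, -0.03, -0.2, -0.0054, 0.0304, 0.0046, 1]
[-0.0, -0.03, -0.2, -0.0055, 0.0304, 0.0046, 1]
[-0.0, -0.03, -0.2, -0.0056, 0.0304, 0.0046, 1]
[-0.0, -0.03, -0.2, -0.0057, 0.0303, 0.0046, 1]
[-0.0, -0.03, -0.2, -0.0058, 0.0303, 0.0046, 1]
[-0.0, -0.03, -0.2, -0.0059, 0.0303, 0.0046, 1]
[-0.0, -0.03, -0.2, -0.006, 0.0303, 0.0046, 1]
[-0.0, -0.03, -0.2, -0.0061, 0.0302, 0.0046, 1]
[-0.0, -0.03, -0.2, -0.0062, 0.0302, 0.0046, 1]
[-0.0, -0.03, -0.2, -0.0063, 0.0302, 0.0046, 1]
[-0.0, -0.03, -0.2, -0.0064, 0.0302, 0.0046, 1]
[-0.0, -0.03, -0.2, -0.0065, 0.0302, 0.0046, 1]
[-0.0, -0.03, -0.2, -0.0066, 0.0301, 0.0046, 1]
[-0.0, -0.03, -0.2, -0.0067, 0.0301, 0.0046, 1]
[-0.0, -0.03, -0.2, -0.0069, 0.0301, 0.0046, 1]
```

View pics/z8.png

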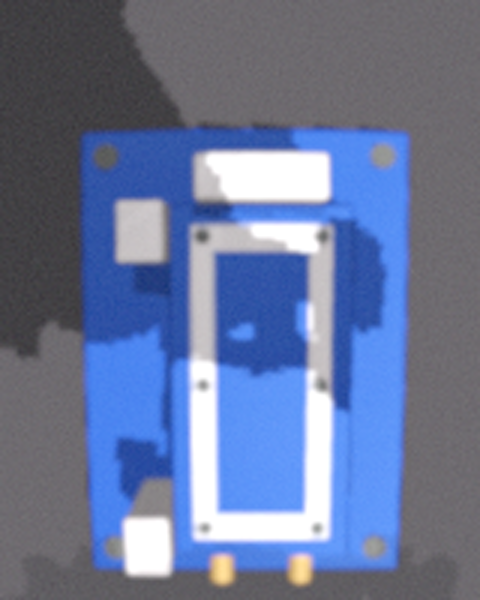

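```bash
python3 - <<'E'
from nest import *
p=np.load("pics/w8.npz")
c=np.array([[202,236],[322,236],[317,527],[204,527]])/3+[170,30]
w=onz(p,c[:,0],c[:,1],38,True)[:,:2];d=(w[0]-w[3]+w[1]-w[2])
m=w.mean(0);e,f=axes(7.8);s=np.array([634.7,238])
print(m,np.degrees(np.arctan2(-d[0],d[1])),"in nest",(m-s)@e,(m-s)@f, np.linalg.norm(d)/2,np.linalg.norm(w[0]-w[1]))
im=cv2.imread("pics/w8.png");pl=rect(p,msk(im,"blue",(185,60,320,222)),8,True);e,f=axes(pl[4]);print(pl,"seat",(np.array(pl[0])-5*e-5*f).round(1))
E
```

```text
[635.5550224  237.24743785] 7.575291088920515 in nest -0.8616391825660934 -0.7449771905044946 81.88658414528005 32.358449198706566
((629.4, 241.9), 141.4, 101.1, 'xdir from +y deg', 7.8) seat [635.  237.6]
```

Emit:
{"name": "send_rows", "arguments": {"increments": [[0,0,-0.2,-0.006,0.025,0,1],[0,0,-0.2,-0.006,0.038,0,1],[0,0,-0.2,-0.006,0.038,0,1],[0,0,-0.2,-0.006,0.038,0,1],[0,0,-0.2,-0.006,0.038,0,1]]}}

```text
t: 15.1
tool_pos: [633.1, 29.2, 131.8]
ee_rot: [-3.141, 0.002, 0.159]
contact_force: [0.4, 0.4, -0.7]
finger_gap: 85.4
```

Emit:
{"name": "send_rows", "arguments": {"increments": [[0,0,-0.3,-0.006,0.038,0,1],[0,0,-0.3,-0.006,0.038,0,1],[0,0,-0.3,-0.006,0.038,0,1],[0,0,-0.3,-0.006,0.038,0.005,1],[0,0,-0.3,-0.006,0.038,0.01,1]]}}

```text
t: 15.52
tool_pos: [636.4, -163.6, 117.9]
ee_rot: [-3.141, -0.001, 0.185]
contact_force: [1.4, 1.0, -0.0]
finger_gap: 85.4
```

Emit:
{"name": "send_rows", "arguments": {"increments": [[0,0,-0.3,-0.006,0.03,0.012,1],[0,0,-0.3,-0.006,0.025,0.015,1],[0,0,0,-0.005,0.015,0.015,1],[0,0,0,0,0,0,1],[0,0,0,0,0,0,1]]}}

```text
t: 15.93
tool_pos: [631.6, -233.7, 73.9]
ee_rot: [-3.138, 0.003, 0.193]
contact_force: [-0.1, 0.5, -0.1]
finger_gap: 85.2
```

```bash
python3 plan.py 623.2 -254.3 30 10.9 5
```

```text
from [ 631.6 -233.7   73.9] yaw 11.06 rows 5
[-0.04, 0.04, 0.03, -0.0024, 0.0038, 0.0088, 1]
[-0.04, 0.04, 0.03, -0.0024, 0.0037, 0.0088, 1]
[-0.04, 0.04, 0.03, -0.0024, 0.0037, 0.0088, 1]
[-0.04, 0.04, 0.03, -0.0024, 0.0037, 0.0088, 1]
[-0.04, 0.04, 0.03, -0.0024, 0.0037, 0.0088, 1]
```

Emit:
{"name": "send_rows", "arguments": {"increments": [[0,0,0,-0.006,0.009,0.005,1],[0,0,0,-0.006,0.01,0.01,1],[0,0,0,0,0,0.014,1],[0,0,0,0,0,0.01,1],[0,0,0,0,0,0.005,1]]}}

```text
t: 16.35
tool_pos: [623.7, -254.8, 30.5]
ee_rot: [-3.14, 0.002, 0.195]
contact_force: [-0.2, 0.5, -0.0]
finger_gap: 85.5
```

Emit:
{"name": "send_rows", "arguments": {"increments": [[0,0,0,0,0,0,1],[0,0,0,0,0,0,1]]}}

```text
t: 16.52
tool_pos: [624.7, -255.1, 32.2]
ee_rot: [-3.141, 0.0, 0.195]
contact_force: [-0.5, 0.1, 0.9]
finger_gap: 85.6
```

```bash
python3 plan.py 623.2 -254.3 10.4 10.9 4;python3 snap.py w9 wrist
```

```text
from [ 624.7 -255.1   32.2] yaw 11.17 rows 4
[-0.0, 0.0, 0.07, -0.0003, -0.0003, 0.0055, 1]
[-0.0, 0.0, 0.07, -0.0003, -0.0003, 0.0055, 1]
[-0.0, 0.0, 0.07, -0.0003, -0.0003, 0.0055, 1]
[-0.0, 0.0, 0.07, -0.0003, -0.0003, 0.0055, 1]
16.5667 [ 625.04 -255.28   32.77] [ 1.7997e+02 -4.0000e-02  1.1160e+01]
```

View pics/w9.png

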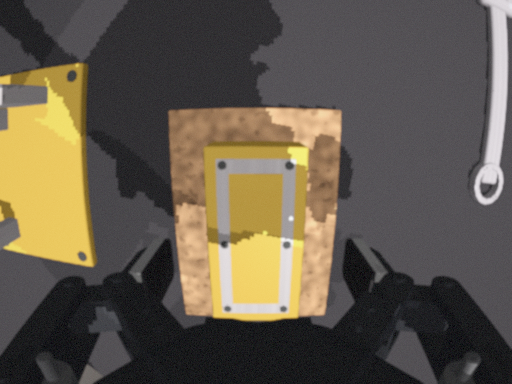

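The yellow module lies centred between the open fingers (256,235). I continue the descent.

```bash
python3 plan.py 623.2 -254.3 10.4 10.9 4
```

```text
from [ 625.  -255.3   32.8] yaw 11.16 rows 4
[0.01, -0.01, 0.07, -0.0004, -0.0003, 0.0056, 1]
[0.01, -0.01, 0.07, -0.0004, -0.0003, 0.0056, 1]
[0.01, -0.01, 0.07, -0.0004, -0.0003, 0.0056, 1]
[0.01, -0.01, 0.07, -0.0004, -0.0003, 0.0056, 1]
```

Emit:
{"name": "send_rows", "arguments": {"increments": [[0,0,0.1,-0.001,-0.001,0.006,1],[0,0,0.1,0,0,0.007,1],[0,0,0,0,0,0.005,1],[0,0,0,0,0,0.003,1],[0,0,0,0,0,0,-1]]}}

```text
t: 16.98
tool_pos: [622.8, -254.3, 10.0]
ee_rot: [-3.14, 0.001, 0.191]
contact_force: [0.4, -0.4, 0.1]
finger_gap: 75.3
```

Emit:
{"name": "send_rows", "arguments": {"increments": [[0,0,0,0,0,0,-1],[0,0,0,0,0,0,-1],[0,0,0,0,0,0,-1],[0,0,0,0,0,0,-1]]}}

```text
t: 17.32
tool_pos: [623.7, -254.8, 11.8]
ee_rot: [3.141, -0.001, 0.191]
contact_force: [0.7, -0.5, 1.7]
finger_gap: 48.8
```

Emit:
{"name": "send_rows", "arguments": {"increments": [[0,0,0,0,0,-0.01,-1],[0,0,0,0,0,-0.025,-1],[0,0,0,0,0,-0.03,-1],[0,0,0.5,-0.015,0,-0.015,-1],[0,0,0.5,-0.025,0,0,-1]]}}

```text
t: 17.73
tool_pos: [587.5, -262.8, 96.2]
ee_rot: [3.136, -0.008, 0.175]
contact_force: [0.9, -0.9, -2.6]
finger_gap: 49.1
```

```bash
python3 plan.py 467.3 -255.9 85 7.4 5 -1
```

```text
from [ 587.5 -262.8   96.2] yaw 10.02 rows 5
[0.07, -0.09, 0.52, -0.0235, -0.0055, 0.002, -1.0]
[0.07, -0.09, 0.52, -0.0235, -0.0053, 0.0021, -1.0]
[0.07, -0.09, 0.52, -0.0235, -0.0051, 0.0021, -1.0]
[0.07, -0.09, 0.52, -0.0236, -0.0049, 0.0022, -1.0]
[0.07, -0.09, 0.52, -0.0236, -0.0047, 0.0022, -1.0]
```

Emit:
{"name": "send_rows", "arguments": {"increments": [[0,0,0.5,-0.025,-0.005,0.002,-1],[0,0,0.5,-0.025,-0.005,0.002,-1],[0,0,0.5,-0.025,-0.005,0.002,-1],[0,0,0.5,-0.02,-0.005,0.002,-1],[0,0,0.3,-0.012,-0.003,0.002,-1]]}}

```text
t: 18.15
tool_pos: [472.4, -255.6, 81.6]
ee_rot: [-3.14, 0.001, 0.132]
contact_force: [0.8, -0.9, -3.7]
finger_gap: 48.8
```

Emit:
{"name": "send_rows", "arguments": {"increments": [[0,0,0,0,0,0,-1],[0,0,0,0,0,0,-1],[0,0,0,0,0,0,-1]]}}

```text
t: 18.4
tool_pos: [475.8, -256.6, 81.9]
ee_rot: [3.141, -0.001, 0.133]
contact_force: [-0.7, -0.2, -2.4]
finger_gap: 48.9
```

```bash
python3 plan.py 467.3 -255.9 70 7.4 4 -1
```

```text
from [ 475.8 -256.6   81.9] yaw 7.64 rows 4
[0.01, -0.02, 0.06, -0.0021, -0.0005, 0.003, -1.0]
[0.01, -0.02, 0.06, -0.0021, -0.0005, 0.003, -1.0]
[0.01, -0.02, 0.06, -0.0021, -0.0005, 0.003, -1.0]
[0.01, -0.02, 0.06, -0.0021, -0.0004, 0.003, -1.0]
```

Emit:
{"name": "send_rows", "arguments": {"increments": [[0,0,0.1,-0.004,-0.001,0.005,-1],[0,0,0.1,-0.004,-0.001,0.012,-1],[0,0,0,0,0,0.015,-1],[0,0,0,0,0,0.015,-1],[0,0,0,0,0,0.01,-1]]}}

```text
t: 18.82
tool_pos: [466.5, -254.8, 22.7]
ee_rot: [-3.141, 0.001, 0.13]
contact_force: [-0.1, -0.2, -3.3]
finger_gap: 48.9
```

Emit:
{"name": "send_rows", "arguments": {"increments": [[0,0,0,0,0,0.004,-1],[0,0,0,0,0,0,-1],[0,0,0,0,0,0,-1]]}}

```text
t: 19.07
tool_pos: [467.0, -255.3, 20.4]
ee_rot: [3.141, -0.0, 0.13]
contact_force: [-0.2, -0.0, -3.0]
finger_gap: 49.1
```

Down to about 1 mm clearance, then push along +x.

Emit:
{"name": "send_rows", "arguments": {"increments": [[0,0,0,0,0,0.003,-1],[0,0,0,0,-0.001,0.002,-1],[0,0,0,0,-0.001,0,-1],[0,0,0,0,0,0,-1]]}}

```text
t: 19.4
tool_pos: [466.4, -253.1, 15.5]
ee_rot: [-3.142, -0.0, 0.13]
contact_force: [0.7, -0.1, -2.2]
finger_gap: 49.1
```

Emit:
{"name": "send_rows", "arguments": {"increments": [[0,0,0,0,-0.001,0,-1],[0,0,0,0,-0.001,0,-1],[0,0,0,0,0,0,-1]]}}

```text
t: 19.65
tool_pos: [466.6, -252.8, 15.7]
ee_rot: [3.138, -0.001, 0.13]
contact_force: [-2.0, -6.7, -4.6]
finger_gap: 48.6
```

Emit:
{"name": "send_rows", "arguments": {"increments": [[0,0,0,-0.001,0,0,-1],[0,0,0,-0.002,0,0,-1],[0,0,0,-0.001,0,0,-1],[0,0,0,-0.001,0,0,-1],[0,0,0,0,0,0,-1]]}}

```text
t: 20.07
tool_pos: [462.5, -253.4, 16.1]
ee_rot: [3.138, -0.003, 0.129]
contact_force: [1.7, -5.4, -3.4]
finger_gap: 48.9
```

Emit:
{"name": "send_rows", "arguments": {"increments": [[0,0,0,-0.001,0,0,-1],[0,0,0,0,0,0,-1]]}}

```text
t: 20.23
tool_pos: [461.9, -253.5, 16.1]
ee_rot: [3.138, -0.004, 0.129]
contact_force: [5.0, -3.7, -3.5]
finger_gap: 49.2
```

Emit:
{"name": "send_rows", "arguments": {"increments": [[0,0,0,-0.001,0,0,-1],[0,0,0,-0.001,0,0,-1],[0,0,0,0,0,0,-1]]}}

```text
t: 20.48
tool_pos: [461.9, -253.5, 16.2]
ee_rot: [3.137, -0.008, 0.129]
contact_force: [12.8, -0.5, -8.2]
finger_gap: 48.7
```

Firm against the uprights. Ease off, lower onto the plate.

Emit:
{"name": "send_rows", "arguments": {"increments": [[0,0,0,0.001,-0.001,0.001,-1],[0,0,0,0,0,0.001,-1],[0,0,0,0,0,0.001,-1],[0,0,0,0,0,0,-1]]}}

```text
t: 20.82
tool_pos: [461.9, -253.4, 13.9]
ee_rot: [3.136, -0.006, 0.13]
contact_force: [5.5, -5.1, 0.6]
finger_gap: 48.7
```

Emit:
{"name": "send_rows", "arguments": {"increments": [[0,0,0,0,0,0.001,-1],[0,0,0,0,0,0,-1]]}}

```text
t: 20.98
tool_pos: [462.0, -253.5, 13.8]
ee_rot: [3.136, -0.006, 0.13]
contact_force: [2.7, -3.8, 9.6]
finger_gap: 48.8
```

Emit:
{"name": "send_rows", "arguments": {"increments": [[0,0,0,0,0,0,1],[0,0,0,0,0,0,1],[0,0,0,0,0,0,1],[0,0,0,0,0,0,1],[0,0,0,0,0,-0.005,1]]}}

```text
t: 21.4
tool_pos: [458.3, -250.5, 15.5]
ee_rot: [-3.14, 0.002, 0.13]
contact_force: [-0.8, 0.5, 0.7]
finger_gap: 85.3
```

Emit:
{"name": "send_rows", "arguments": {"increments": [[0,0,0,0,0,-0.015,1],[0,0,0,0,0,-0.03,1],[0,0,0,0,0.01,-0.035,1],[0,0,0,0,0.02,-0.035,1],[0,0,0,0,0,-0.01,1]]}}

```text
t: 21.82
tool_pos: [465.4, -284.9, 147.0]
ee_rot: [3.133, -0.007, 0.129]
contact_force: [1.4, -1.3, 0.5]
finger_gap: 85.5
```

```bash
python3 snap.py w10 wrist;python3 - <<'E'
from nest import *
im=cv2.imread("pics/w10.png")
a=im[30:230,170:330];a=cv2.resize(a,None,fx=3,fy=3,interpolation=cv2.INTER_CUBIC);cv2.imwrite("pics/z10.png",a)
E
```

```text
21.8667 [ 465.11 -283.71  146.59] [179.59  -0.38   7.37]
```

View pics/z10.png

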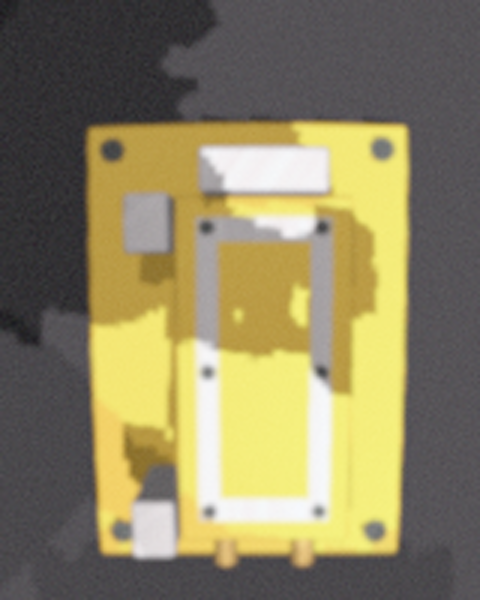

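```bash
python3 - <<'E'
from nest import *
p=np.load("pics/w10.npz")
c=np.array([[206,227],[322,227],[318,511],[209,511]])/3+[170,30]
w=onz(p,c[:,0],c[:,1],38,True)[:,:2];d=(w[0]-w[3]+w[1]-w[2])
m=w.mean(0);im=cv2.imread("pics/w10.png");pl=rect(p,msk(im,"yellow",(185,60,320,222)),8,True);e,f=axes(pl[4]);s=np.array(pl[0])-5*e-5*f;print(pl,"seat",s)
print(m,np.degrees(np.arctan2(-d[0],d[1])),"in nest",(m-s)@e,(m-s)@f)
E
python3 plan.py 430 180 150 13 14
```

```text
((455.1, -249.0), 142.7, 100.9, 'xdir from +y deg', 7.44) seat [ 460.70534443 -253.31046561]
[ 461.10377258 -253.05540332] 7.232294722831949 in nest 0.2013233065905979 -0.42810126208093957
from [ 465.1 -283.7  146.6] yaw 7.37 rows 14
[0.03, -0.03, -0.4, 0.0018, -0.0332, -0.0005, 1]
[0.03, -0.03, -0.4, 0.002, -0.0332, -0.0005, 1]
[0.03, -0.03, -0.4, 0.0022, -0.0331, -0.0004, 1]
[0.03, -0.03, -0.4, 0.0025, -0.0331, -0.0004, 1]
[0.03, -0.03, -0.4, 0.0027, -0.0331, -0.0004, 1]
[0.03, -0.03, -0.4, 0.0029, -0.0331, -0.0004, 1]
[0.03, -0.03, -0.4, 0.0032, -0.0331, -0.0004, 1]
[0.03, -0.03, -0.4, 0.0034, -0.033, -0.0004, 1]
[0.03, -0.03, -0.4, 0.0036, -0.033, -0.0003, 1]
[0.03, -0.03, -0.4, 0.0039, -0.033, -0.0003, 1]
[0.03, -0.03, -0.4, 0.0041, -0.033, -0.0003, 1]
[0.03, -0.03, -0.4, 0.0043, -0.0329, -0.0003, 1]
[0.03, -0.03, -0.4, 0.0045, -0.0329, -0.0003, 1]
[0.03, -0.03, -0.4, 0.0048, -0.0329, -0.0003, 1]
```

```bash
python3 plan.py 606 -10 140 -18.5 10
```

```text
from [ 465.1 -283.7  146.6] yaw 7.37 rows 10
[0.03, -0.05, 2.59, 0.0175, -0.0253, 0.0006, 1]
[0.03, -0.05, 2.59, 0.0163, -0.0261, 0.0006, 1]
[0.03, -0.05, 2.59, 0.0151, -0.0268, 0.0006, 1]
[0.03, -0.05, 2.59, 0.0139, -0.0275, 0.0006, 1]
[0.03, -0.05, 2.59, 0.0126, -0.0281, 0.0006, 1]
[0.03, -0.05, 2.59, 0.0114, -0.0286, 0.0006, 1]
[0.03, -0.05, 2.59, 0.0101, -0.0291, 0.0006, 1]
[0.03, -0.05, 2.59, 0.0087, -0.0295, 0.0006, 1]
[0.03, -0.05, 2.59, 0.0074, -0.0299, 0.0006, 1]
[0.03, -0.05, 2.59, 0.006, -0.0302, 0.0006, 1]
```

Emit:
{"name": "send_rows", "arguments": {"increments": [[0,-0.05,2.6,0.018,-0.025,0,1],[0,-0.05,2.6,0.016,-0.026,0,1],[0,-0.05,2.6,0.015,-0.027,0,1],[0,-0.05,2.6,0.014,-0.028,0,1],[0,-0.05,2.6,0.013,-0.028,0,1]]}}

```text
t: 22.28
tool_pos: [533.3, -141.7, 139.9]
ee_rot: [-3.141, 0.007, -0.1]
contact_force: [0.9, 0.3, 0.9]
finger_gap: 85.3
```

Emit:
{"name": "send_rows", "arguments": {"increments": [[0,-0.05,2.6,0.011,-0.029,0,1],[0,-0.05,2.6,0.01,-0.029,0,1],[0,-0.05,2.6,0.009,-0.03,0,1],[0,-0.05,2.6,0.007,-0.03,0,1],[0,-0.05,2.6,0.006,-0.03,0,1]]}}

```text
t: 22.7
tool_pos: [603.2, -4.1, 139.3]
ee_rot: [3.139, 0.011, -0.326]
contact_force: [0.6, -0.4, 0.1]
finger_gap: 85.2
```

Emit:
{"name": "send_rows", "arguments": {"increments": [[0,0,0,0,0,0,1],[0,0,0,0,0,0,1],[0,0,0,0,0,0,1]]}}

```text
t: 22.95
tool_pos: [602.8, -6.1, 139.6]
ee_rot: [3.139, 0.011, -0.323]
contact_force: [-0.5, -1.0, -0.8]
finger_gap: 85.4
```

```bash
python3 snap.py w11 wrist
```

```text
23.0 [602.9   -6.75 139.96] [179.85   0.59 -18.56]
```

View pics/w11.png

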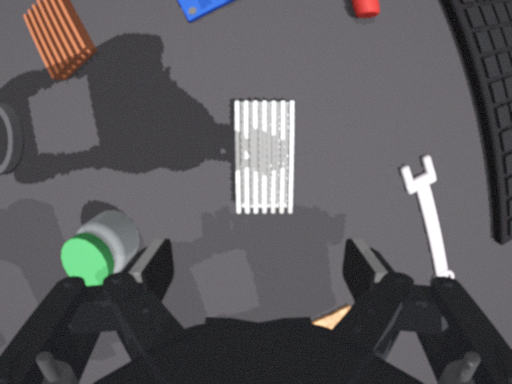

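```bash
python3 - <<'E'
from nest import *
p=np.load("pics/w11.npz");im=cv2.imread("pics/w11.png")
g=cv2.cvtColor(im,cv2.COLOR_BGR2GRAY);m=np.zeros_like(g);m[90:222,225:302]=(g>115)[90:222,225:302]
m=cv2.morphologyEx(m,cv2.MORPH_CLOSE,np.ones((7,7)))
print(rect(p,m,25,True))
E
python3 plan.py 616 19 60 -18.5 4
```

```text
((615.7, 19.3), 53.5, 103.0, 'xdir from +y deg', -18.39)
from [602.9  -6.7 140. ] yaw -18.56 rows 4
[0.04, 0.15, -0.02, 0.0013, -0.0072, 0.02, 1]
[0.04, 0.15, -0.02, 0.0012, -0.0072, 0.02, 1]
[0.04, 0.15, -0.02, 0.0012, -0.0072, 0.02, 1]
[0.04, 0.15, -0.02, 0.0011, -0.0072, 0.02, 1]
```

Emit:
{"name": "send_rows", "arguments": {"increments": [[0,0.3,0,0.001,-0.007,0.015,1],[0.1,0.3,0,0.001,-0.007,0.03,1],[0.1,0,0,0.001,-0.007,0.03,1],[0,0,0,0.001,-0.006,0.02,1],[0,0,0,0,0,0.012,1]]}}

```text
t: 23.42
tool_pos: [614.4, 17.7, 31.0]
ee_rot: [-3.141, 0.002, -0.325]
contact_force: [0.1, -0.1, 0.2]
finger_gap: 85.5
```

Emit:
{"name": "send_rows", "arguments": {"increments": [[0,0,0,0,0,0.005,1],[0,0,0,0,0,0,1],[0,0,0,0,0,0,1]]}}

```text
t: 23.67
tool_pos: [616.6, 17.2, 29.7]
ee_rot: [-3.14, -0.003, -0.325]
contact_force: [0.1, -0.4, 0.1]
finger_gap: 85.3
```

```bash
python3 plan.py 615.7 19.3 6 -18.4 4; python3 snap.py w12 wrist
```

```text
from [616.6  17.2  29.7] yaw -18.62 rows 4
[-0.03, -0.05, -0.05, -0.0004, -0.0004, 0.0059, 1]
[-0.03, -0.05, -0.05, -0.0004, -0.0004, 0.0059, 1]
[-0.03, -0.05, -0.05, -0.0004, -0.0004, 0.0059, 1]
[-0.03, -0.05, -0.05, -0.0004, -0.0004, 0.0059, 1]
23.7167 [616.97  17.39  30.22] [-179.88   -0.25  -18.61]
```

View pics/w12.png

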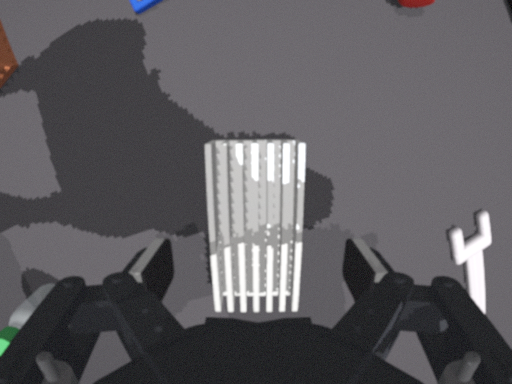

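Emit:
{"name": "send_rows", "arguments": {"increments": [[0,0,0,-0.001,-0.002,0.007,1],[0,0,0,0,0,0.008,1],[0,0,0,0,0,0.005,1],[0,0,0,0,0,0.003,1],[0,0,0,0,0,0,1]], "squeeze": 50}}

```text
t: 24.13
tool_pos: [615.2, 20.5, 4.7]
ee_rot: [-3.14, -0.0, -0.324]
contact_force: [0.2, 0.8, 0.0]
finger_gap: 85.4
```

Emit:
{"name": "send_rows", "arguments": {"increments": [[0,0,0,0,0,0,-1],[0,0,0,0,0,0,-1],[0,0,0,0,0,0,-1],[0,0,0,0,0,0,-1],[0,0,0,0,0,0,-1]]}}

```text
t: 24.55
tool_pos: [616.3, 20.3, 6.3]
ee_rot: [-3.14, -0.003, -0.324]
contact_force: [0.2, 0.1, 2.1]
finger_gap: 48.8
```

Emit:
{"name": "send_rows", "arguments": {"increments": [[0,0,0,0,0,-0.01,-1],[0,0,0,0,0,-0.025,-1],[0,0,0,0,0,-0.03,-1],[0,0,0,0,0,-0.025,-1],[0,0,0,0,0,-0.01,-1]]}}

```text
t: 24.97
tool_pos: [617.3, 20.2, 110.0]
ee_rot: [-3.139, -0.008, -0.324]
contact_force: [1.2, -0.6, -2.0]
finger_gap: 49.0
```

```bash
python3 plan.py 641.7 234.7 95 8 9 -1
```

```text
from [617.3  20.2 110. ] yaw -18.56 rows 9
[-0.01, -0.05, -2.95, -0.005, -0.0234, 0.0017, -1.0]
[-0.01, -0.05, -2.95, -0.0038, -0.0237, 0.0017, -1.0]
[-0.01, -0.05, -2.95, -0.0026, -0.0238, 0.0017, -1.0]
[-0.01, -0.05, -2.95, -0.0014, -0.0239, 0.0017, -1.0]
[-0.01, -0.05, -2.95, -0.0001, -0.024, 0.0017, -1.0]
[-0.01, -0.05, -2.95, 0.0011, -0.024, 0.0017, -1.0]
[-0.01, -0.05, -2.95, 0.0023, -0.0239, 0.0017, -1.0]
[-0.01, -0.05, -2.95, 0.0036, -0.0237, 0.0017, -1.0]
[-0.01, -0.05, -2.95, 0.0048, -0.0235, 0.0017, -1.0]
```

Emit:
{"name": "send_rows", "arguments": {"increments": [[0,0,-2.95,-0.005,-0.023,0.001,-1],[0,0,-2.95,-0.004,-0.024,0.001,-1],[0,0,-2.95,-0.003,-0.024,0.001,-1],[0,0,-2.95,-0.001,-0.024,0.001,-1],[0,0,-2.95,0,-0.024,0.001,-1]]}}

```text
t: 25.38
tool_pos: [628.5, 140.6, 100.2]
ee_rot: [-3.141, -0.001, -0.064]
contact_force: [0.9, -0.4, -1.1]
finger_gap: 48.8
```

Emit:
{"name": "send_rows", "arguments": {"increments": [[0,0,-2.95,0.001,-0.024,0.001,-1],[0,0,-2.95,0.002,-0.024,0.001,-1],[0,0,-2.95,0.004,-0.023,0.001,-1],[0,0,-2.9,0.004,-0.016,0.001,-1],[0,0,0,0,0,0,-1]]}}

```text
t: 25.8
tool_pos: [638.9, 230.4, 95.7]
ee_rot: [-3.14, -0.001, 0.144]
contact_force: [0.2, 0.2, -2.1]
finger_gap: 48.8
```

Emit:
{"name": "send_rows", "arguments": {"increments": [[0,0,0,0,0,0,-1],[0,0,0,0,0,0,-1]]}}

```text
t: 25.97
tool_pos: [639.3, 226.2, 96.3]
ee_rot: [3.142, -0.001, 0.138]
contact_force: [-0.3, 0.0, -0.7]
finger_gap: 48.8
```

```bash
python3 plan.py 641.7 234.7 80 8 4 -1; python3 snap.py w13 wrist
```

```text
from [639.3 226.2  96.3] yaw 7.88 rows 4
[0.0, -0.02, -0.03, 0.0009, -0.002, 0.0041, -1.0]
[0.0, -0.02, -0.03, 0.0009, -0.002, 0.0041, -1.0]
[0.0, -0.02, -0.03, 0.0009, -0.002, 0.0041, -1.0]
[0.0, -0.02, -0.03, 0.0009, -0.002, 0.0041, -1.0]
26.0167 [639.52 225.88  96.59] [-1.7999e+02 -9.0000e-02  7.8500e+00]
```

View pics/w13.png

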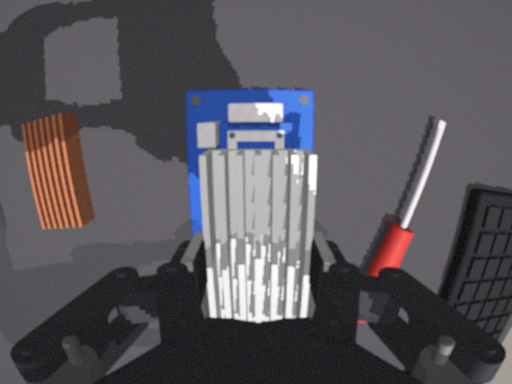

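Emit:
{"name": "send_rows", "arguments": {"increments": [[0,0,0,0.002,-0.004,0.006,-1],[0,0,0,0.001,-0.003,0.01,-1],[0,0,0,0,-0.001,0.012,-1],[0,0,0,0,0,0.01,-1],[0,0,0,0,0,0.007,-1]]}}

```text
t: 26.43
tool_pos: [640.7, 234.9, 49.4]
ee_rot: [-3.141, 0.001, 0.138]
contact_force: [-0.3, 0.8, -1.5]
finger_gap: 49.0
```

Emit:
{"name": "send_rows", "arguments": {"increments": [[0,0,0,0,0,0,-1],[0,0,0,0,0,0,-1]]}}

```text
t: 26.6
tool_pos: [641.4, 235.1, 51.0]
ee_rot: [-3.141, -0.001, 0.138]
contact_force: [0.6, 0.3, -1.5]
finger_gap: 49.4
```

Emit:
{"name": "send_rows", "arguments": {"increments": [[0,0,0,0,0,0.003,-1],[0,0,0,0,-0.001,0.002,-1],[0,0,0,0,-0.002,0,-1],[0,0,0,0,0,0,-1]]}}

```text
t: 26.93
tool_pos: [641.4, 238.7, 47.2]
ee_rot: [-3.141, -0.003, 0.139]
contact_force: [0.4, -0.1, -0.7]
finger_gap: 48.9
```

Emit:
{"name": "send_rows", "arguments": {"increments": [[0,0,0,0,-0.001,0,-1],[0,0,0,0,-0.001,0,-1],[0,0,0,0,0,0,-1]]}}

```text
t: 27.18
tool_pos: [641.4, 239.4, 47.4]
ee_rot: [3.141, -0.003, 0.139]
contact_force: [0.1, -3.3, -0.3]
finger_gap: 48.8
```

Emit:
{"name": "send_rows", "arguments": {"increments": [[0,0,0,0,-0.001,0.001,-1],[0,0,0,-0.002,0,0,-1],[0,0,0,-0.002,0,0,-1],[0,0,0,0,0,0,-1]]}}

```text
t: 27.52
tool_pos: [638.5, 239.1, 46.7]
ee_rot: [3.14, -0.006, 0.138]
contact_force: [4.1, -7.0, -1.2]
finger_gap: 48.6
```

Emit:
{"name": "send_rows", "arguments": {"increments": [[0,0,0,-0.001,0,0,-1],[0,0,0,-0.001,0,0,-1],[0,0,0,0,0,0,-1]]}}

```text
t: 27.77
tool_pos: [636.7, 238.8, 46.6]
ee_rot: [3.14, -0.006, 0.137]
contact_force: [4.9, -6.5, -1.2]
finger_gap: 48.6
```

Emit:
{"name": "send_rows", "arguments": {"increments": [[0,0,0,-0.001,0,0,-1],[0,0,0,-0.001,0,0,-1],[0,0,0,0,0,0,-1]]}}

```text
t: 28.02
tool_pos: [636.0, 238.7, 46.8]
ee_rot: [3.14, -0.009, 0.137]
contact_force: [8.2, -5.4, -3.7]
finger_gap: 49.2
```

Emit:
{"name": "send_rows", "arguments": {"increments": [[0,0,0,0,0,0.001,-1],[0,0,0,0.001,0,0.001,-1],[0,0,0,0,0,0,-1]]}}

```text
t: 28.27
tool_pos: [636.1, 238.7, 45.2]
ee_rot: [3.14, -0.006, 0.137]
contact_force: [2.7, -8.2, 2.1]
finger_gap: 48.7
```

Emit:
{"name": "send_rows", "arguments": {"increments": [[0,0,0,0,0,0.001,-1],[0,0,0,0,0,0,-1]]}}

```text
t: 28.43
tool_pos: [636.1, 238.6, 44.4]
ee_rot: [3.14, -0.007, 0.137]
contact_force: [3.5, -8.5, 1.5]
finger_gap: 48.5
```

Emit:
{"name": "send_rows", "arguments": {"increments": [[0,0,0,0,0,0.001,-1],[0,0,0,0,0,0,-1],[0,0,0,0,0,0,-1]]}}

```text
t: 28.68
tool_pos: [636.1, 238.6, 44.4]
ee_rot: [3.14, -0.007, 0.137]
contact_force: [0.3, -7.6, 8.0]
finger_gap: 48.6
```

Seated. Release and look.

Emit:
{"name": "send_rows", "arguments": {"increments": [[0,0,0,0,0,0,1],[0,0,0,0,0,0,1],[0,0,0,0,0,0,1],[0,0,0,0,0,0,1],[0,0,0,0,0,-0.005,1]]}}

```text
t: 29.1
tool_pos: [633.1, 240.5, 45.8]
ee_rot: [-3.141, -0.0, 0.139]
contact_force: [-1.2, 1.2, 0.7]
finger_gap: 85.5
```

Emit:
{"name": "send_rows", "arguments": {"increments": [[0,0,0,0,0,-0.015,1],[0,0,0,0,0,-0.03,1],[0,0,0,0,0.01,-0.03,1],[0,0,0,0,0.02,-0.02,1],[0,0,0,0,0,0,1]]}}

```text
t: 29.52
tool_pos: [641.0, 208.6, 148.0]
ee_rot: [3.142, -0.012, 0.137]
contact_force: [0.7, -0.0, 0.7]
finger_gap: 85.0
```

```bash
python3 snap.py w14 wrist;python3 - <<'E'
from nest import *
im=cv2.imread("pics/w14.png")
a=im[30:230,170:330];a=cv2.resize(a,None,fx=3,fy=3,interpolation=cv2.INTER_CUBIC);cv2.imwrite("pics/z14.png",a)
E
python3 plan.py 458 196 140 13 8
```

```text
29.5667 [639.66 209.59 145.31] [-179.96   -0.48    7.85]
from [639.7 209.6 145.3] yaw 7.85 rows 8
[-0.0, -0.06, -0.64, -0.0227, -0.0014, 0.0005, 1]
[-0.0, -0.06, -0.64, -0.0227, -0.0017, 0.0005, 1]
[-0.0, -0.06, -0.64, -0.0227, -0.0019, 0.0005, 1]
[-0.0, -0.06, -0.64, -0.0227, -0.0022, 0.0005, 1]
[-0.0, -0.06, -0.64, -0.0226, -0.0024, 0.0006, 1]
[-0.0, -0.06, -0.64, -0.0226, -0.0027, 0.0006, 1]
[-0.0, -0.06, -0.64, -0.0226, -0.0029, 0.0006, 1]
[-0.0, -0.06, -0.64, -0.0225, -0.0032, 0.0006, 1]
```

View pics/z14.png

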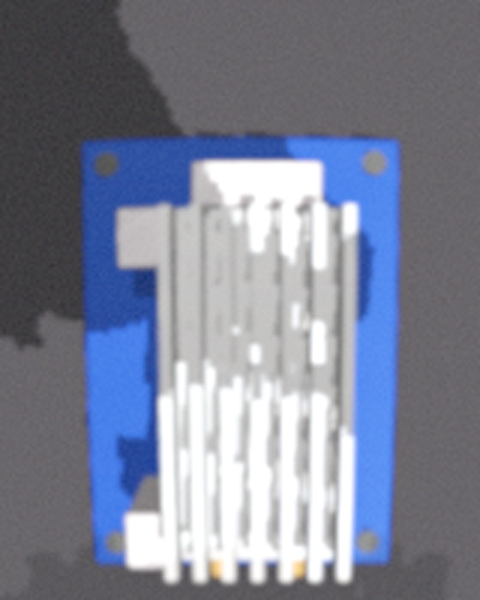

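```bash
python3 - <<'E'
from nest import *
p=np.load("pics/w14.npz")
c=np.array([[158,204],[357,204],[352,582],[165,580]])/3+[170,30]
w=onz(p,c[:,0],c[:,1],63,True)[:,:2];d=(w[0]-w[3]+w[1]-w[2])
m=w.mean(0);s=np.array([634.9,237.8]);e,f=axes(7.8)
print(m,np.degrees(np.arctan2(-d[0],d[1])),"in nest",(m-s)@e,(m-s)@f,np.linalg.norm(d)/2,np.linalg.norm(w[0]-w[1]))
E
```

```text
[635.69368581 237.30317327] 7.88790496734474 in nest -0.5999455342917489 -0.7189153746732031 100.32411391934788 50.13109422489274
```

Emit:
{"name": "send_rows", "arguments": {"increments": [[0,0,-0.6,-0.023,-0.002,0,1],[0,0,-0.6,-0.023,-0.002,0,1],[0,0,-0.6,-0.023,-0.002,0,1],[0,0,-0.6,-0.023,-0.002,0,1],[0,0,-0.6,-0.023,-0.002,0,1]]}}

```text
t: 29.98
tool_pos: [520.6, 202.5, 140.3]
ee_rot: [-3.141, -0.0, 0.192]
contact_force: [0.4, 0.6, 0.3]
finger_gap: 85.1
```

Emit:
{"name": "send_rows", "arguments": {"increments": [[0,0,-0.6,-0.023,-0.003,0,1],[0,0,-0.6,-0.023,-0.003,0,1],[0,0,-0.6,-0.018,-0.003,0,1],[0,0,0,0,0,0,1],[0,0,0,0,0,0,1]]}}

```text
t: 30.4
tool_pos: [457.5, 198.6, 141.1]
ee_rot: [-3.141, -0.002, 0.223]
contact_force: [0.8, -1.0, 0.6]
finger_gap: 85.8
```

```bash
python3 snap.py w15 wrist
```

```text
30.45 [458.5  198.63 141.22] [-1.7997e+02 -1.5000e-01  1.2750e+01]
```

View pics/w15.png

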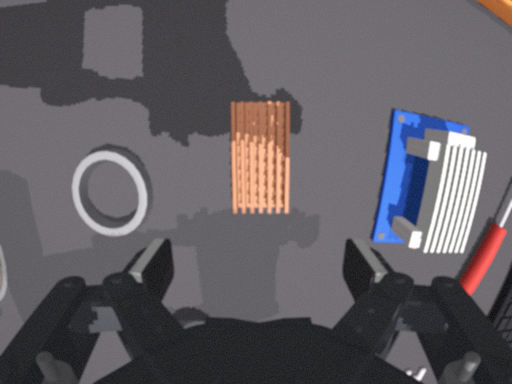

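```bash
python3 - <<'E'
from nest import *
p=np.load("pics/w15.npz");im=cv2.imread("pics/w15.png")
hsv=cv2.cvtColor(cv2.GaussianBlur(im,(3,3),0),cv2.COLOR_BGR2HSV);H,S,V=cv2.split(hsv)
m=np.zeros_like(H);m[90:225,220:302]=((H<20)&(S>90))[90:225,220:302]
m=cv2.morphologyEx(m,cv2.MORPH_CLOSE,np.ones((7,7)))
print(rect(p,m,25,True))
E
```

```text
((451.9, 226.9), 99.7, 50.7, 'xdir from +y deg', 12.77)
```

Emit:
{"name": "send_rows", "arguments": {"increments": [[0,0,0,0,-0.008,0.015,1],[0,0,0,0,-0.008,0.03,1],[0,0,0,0,-0.008,0.03,1],[0,0,0,0,-0.005,0.022,1],[0,0,0,0,0,0.012,1]]}}

```text
t: 30.87
tool_pos: [451.5, 227.0, 29.3]
ee_rot: [-3.141, 0.001, 0.222]
contact_force: [-0.5, -0.3, -0.2]
finger_gap: 85.5
```

Emit:
{"name": "send_rows", "arguments": {"increments": [[0,0,0,0,0,0.005,1],[0,0,0,0,0,0,1],[0,0,0,0,0,0,1]]}}

```text
t: 31.12
tool_pos: [453.0, 226.6, 27.6]
ee_rot: [-3.141, -0.003, 0.222]
contact_force: [0.3, -0.5, 0.1]
finger_gap: 85.4
```

```bash
python3 plan.py 451.9 226.9 6 12.8 4; python3 snap.py w16 wrist
```

```text
from [453.  226.6  27.6] yaw 12.71 rows 4
[-0.01, -0.04, -0.02, -0.0003, -0.0001, 0.0054, 1]
[-0.01, -0.04, -0.02, -0.0003, -0.0001, 0.0054, 1]
[-0.01, -0.04, -0.02, -0.0003, -0.0001, 0.0054, 1]
[-0.01, -0.04, -0.02, -0.0003, -0.0001, 0.0054, 1]
31.1667 [453.21 226.68  28.13] [-179.97   -0.24   12.71]
```

View pics/w16.png

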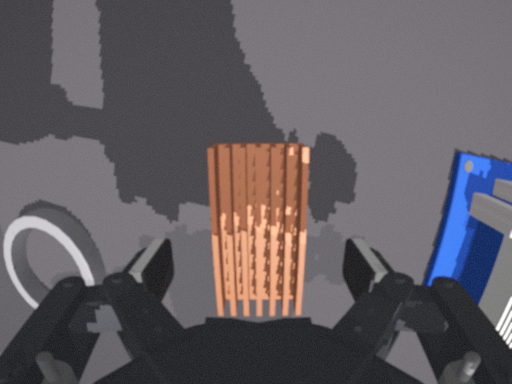

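Emit:
{"name": "send_rows", "arguments": {"increments": [[0,0,0,-0.001,0,0.006,1],[0,0,0,0,0,0.007,1],[0,0,0,0,0,0.005,1],[0,0,0,0,0,0.003,1],[0,0,0,0,0,0,1]], "squeeze": 60}}

```text
t: 31.58
tool_pos: [450.8, 226.2, 5.8]
ee_rot: [-3.141, -0.001, 0.222]
contact_force: [0.1, -0.3, 0.8]
finger_gap: 85.3
```

Emit:
{"name": "send_rows", "arguments": {"increments": [[0,0,0,0,0,0,-1],[0,0,0,0,0,0,-1],[0,0,0,0,0,0,-1],[0,0,0,0,0,0,-1],[0,0,0,0,0,0,-1]]}}

```text
t: 32.0
tool_pos: [451.8, 226.5, 7.2]
ee_rot: [-3.141, -0.004, 0.222]
contact_force: [-0.9, -0.8, 6.1]
finger_gap: 48.4
```

Emit:
{"name": "send_rows", "arguments": {"increments": [[0,0,0,0,0,-0.01,-1],[0,0,0,0,0,-0.03,-1],[0,0,0,0,0,-0.035,-1],[0,0,0,0,0,-0.035,-1],[0,0,0,0,0,-0.015,-1]]}}

```text
t: 32.42
tool_pos: [452.2, 226.7, 135.9]
ee_rot: [-3.141, -0.008, 0.222]
contact_force: [1.5, 1.3, -3.3]
finger_gap: 48.4
```

```bash
python3 plan.py 510 -10 130 7.5 7 -1
```

```text
from [452.2 226.7 135.9] yaw 12.74 rows 7
[-0.01, -0.06, 0.75, 0.0006, 0.0348, 0.0008, -1.0]
[-0.01, -0.06, 0.75, 0.0011, 0.0348, 0.0008, -1.0]
[-0.01, -0.06, 0.75, 0.0015, 0.0348, 0.0008, -1.0]
[-0.01, -0.06, 0.75, 0.002, 0.0348, 0.0008, -1.0]
[-0.01, -0.06, 0.75, 0.0024, 0.0347, 0.0008, -1.0]
[-0.01, -0.06, 0.75, 0.0029, 0.0347, 0.0008, -1.0]
[-0.01, -0.06, 0.75, 0.0033, 0.0347, 0.0008, -1.0]
```

Emit:
{"name": "send_rows", "arguments": {"increments": [[0,0,0.7,0.001,0.025,0,-1],[0,0,0.7,0.001,0.036,0,-1],[0,0,0.7,0.002,0.036,0,-1],[0,0,0.7,0.002,0.036,0,-1],[0,0,0.7,0.002,0.036,0,-1]]}}

```text
t: 32.83
tool_pos: [491.3, 60.6, 131.7]
ee_rot: [-3.141, -0.002, 0.161]
contact_force: [0.9, 0.2, -4.3]
finger_gap: 48.6
```

Emit:
{"name": "send_rows", "arguments": {"increments": [[0,0,0.7,0.003,0.036,0,-1],[0,0,0.7,0.003,0.036,0,-1],[0,0,0.3,0,0.036,0,-1],[0,0,0,-0.004,0.036,0,-1],[0,0,0,-0.006,0.036,0,-1]]}}

```text
t: 33.25
tool_pos: [512.8, -118.1, 131.4]
ee_rot: [-3.141, -0.002, 0.132]
contact_force: [0.7, 0.6, -3.5]
finger_gap: 48.3
```

```bash
python3 plan.py 467.5 -256.8 100 7.4 5 -1
```

```text
from [ 512.8 -118.1  131.4] yaw 7.54 rows 5
[-0.01, -0.02, 0.03, -0.0126, 0.0263, 0.0062, -1.0]
[-0.01, -0.02, 0.03, -0.0126, 0.0263, 0.0062, -1.0]
[-0.01, -0.02, 0.03, -0.0126, 0.0263, 0.0063, -1.0]
[-0.01, -0.02, 0.03, -0.0126, 0.0263, 0.0063, -1.0]
[-0.01, -0.02, 0.03, -0.0126, 0.0263, 0.0063, -1.0]
```

Emit:
{"name": "send_rows", "arguments": {"increments": [[0,0,0,-0.012,0.03,0.005,-1],[0,0,0,-0.013,0.028,0.007,-1],[0,0,0,-0.013,0.025,0.007,-1],[0,0,0,-0.012,0.018,0.007,-1],[0,0,0,-0.006,0.008,0.005,-1]]}}

```text
t: 33.67
tool_pos: [470.4, -234.0, 99.6]
ee_rot: [-3.141, -0.001, 0.129]
contact_force: [0.2, 0.1, -3.0]
finger_gap: 48.5
```

Emit:
{"name": "send_rows", "arguments": {"increments": [[0,0,0,0,0,0,-1],[0,0,0,0,0,0,-1],[0,0,0,0,0,0,-1]]}}

```text
t: 33.92
tool_pos: [472.4, -231.0, 100.5]
ee_rot: [-3.141, -0.003, 0.132]
contact_force: [0.5, -0.3, -3.7]
finger_gap: 48.4
```

```bash
python3 plan.py 467.5 -256.8 52 7.4 5 -1; python3 snap.py w17 wrist
```

```text
from [ 472.4 -231.   100.5] yaw 7.57 rows 5
[-0.01, -0.03, 0.03, -0.0017, 0.005, 0.0097, -1.0]
[-0.01, -0.03, 0.03, -0.0017, 0.005, 0.0097, -1.0]
[-0.01, -0.03, 0.03, -0.0017, 0.005, 0.0097, -1.0]
[-0.01, -0.03, 0.03, -0.0017, 0.005, 0.0097, -1.0]
[-0.01, -0.03, 0.03, -0.0017, 0.005, 0.0097, -1.0]
33.9667 [ 472.6  -230.89  100.56] [-1.7996e+02 -1.7000e-01  7.6000e+00]
```

View pics/w17.png

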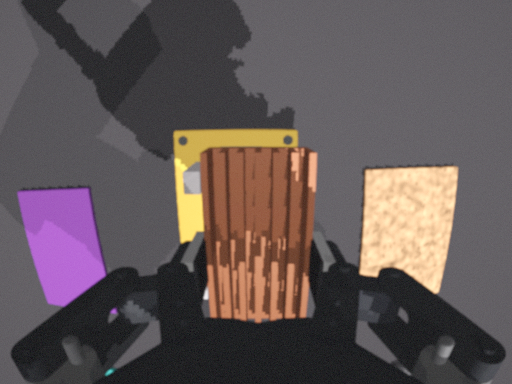

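Emit:
{"name": "send_rows", "arguments": {"increments": [[0,0.1,0,-0.004,0.01,0,-1],[0,0.1,0,-0.005,0.011,0.002,-1],[0,0,0,0,0.004,0.006,-1],[0,0,0,0,0,0.01,-1],[0,0,0,0,0,0.012,-1]]}}

```text
t: 34.38
tool_pos: [466.7, -258.4, 69.5]
ee_rot: [-3.142, -0.007, 0.13]
contact_force: [-0.0, 0.2, -3.6]
finger_gap: 48.6
```

Emit:
{"name": "send_rows", "arguments": {"increments": [[0,0,0,0,0,0.01,-1],[0,0,0,0,0,0.005,-1],[0,0,0,0,0,0,-1],[0,0,0,0,0,0,-1]]}}

```text
t: 34.72
tool_pos: [466.6, -257.6, 54.7]
ee_rot: [-3.14, -0.005, 0.132]
contact_force: [0.7, 1.0, -2.7]
finger_gap: 48.5
```

Emit:
{"name": "send_rows", "arguments": {"increments": [[0,-0.1,0,0,0,0.003,-1],[0,-0.1,0,0,-0.001,0.003,-1],[0,0,0,0,-0.002,0.001,-1],[0,0,0,0,-0.001,0,-1],[0,0,0,0,0,0,-1]]}}

```text
t: 35.13
tool_pos: [466.2, -253.5, 48.2]
ee_rot: [-3.141, -0.003, 0.132]
contact_force: [0.2, -0.3, -4.0]
finger_gap: 48.5
```

Emit:
{"name": "send_rows", "arguments": {"increments": [[0,0,0,0,-0.001,0,-1],[0,0,0,0,0,0,-1]]}}

```text
t: 35.3
tool_pos: [466.1, -252.7, 48.3]
ee_rot: [-3.141, -0.003, 0.132]
contact_force: [0.4, -0.2, -4.1]
finger_gap: 48.5
```

Emit:
{"name": "send_rows", "arguments": {"increments": [[0,0,0,0,-0.001,0.001,-1],[0,0,0,0,-0.001,0,-1],[0,0,0,0,0,0,-1]]}}

```text
t: 35.55
tool_pos: [466.3, -252.0, 47.5]
ee_rot: [3.14, -0.004, 0.132]
contact_force: [0.1, -5.3, -3.4]
finger_gap: 48.5
```

Contact with the end fence; now toward the uprights.

Emit:
{"name": "send_rows", "arguments": {"increments": [[0,0,0,-0.001,0,0,-1],[0,0,0,-0.002,0,0,-1],[0,0,0,-0.001,0,0,-1],[0,0,0,-0.001,0,0,-1],[0,0,0,0,0,0,-1]]}}

```text
t: 35.97
tool_pos: [461.8, -252.6, 47.6]
ee_rot: [3.14, -0.005, 0.131]
contact_force: [2.1, -5.1, -3.4]
finger_gap: 48.6
```

Emit:
{"name": "send_rows", "arguments": {"increments": [[0,0,0,-0.001,0,0,-1],[0,0,0,-0.001,0,0,-1],[0,0,0,0,0,0,-1]]}}

```text
t: 36.22
tool_pos: [461.7, -252.6, 47.8]
ee_rot: [3.139, -0.009, 0.13]
contact_force: [9.9, -2.2, -7.3]
finger_gap: 48.5
```

Against both. Ease and lower.

Emit:
{"name": "send_rows", "arguments": {"increments": [[0,0,0,0.001,-0.001,0.001,-1],[0,0,0,0,0,0.001,-1],[0,0,0,0,0,0.001,-1],[0,0,0,0,0,0,-1]]}}

```text
t: 36.55
tool_pos: [461.8, -252.6, 45.4]
ee_rot: [3.137, -0.007, 0.131]
contact_force: [3.1, -6.3, -0.4]
finger_gap: 48.2
```

Emit:
{"name": "send_rows", "arguments": {"increments": [[0,0,0,0,0,0.001,-1],[0,0,0,0,0,0,-1]]}}

```text
t: 36.72
tool_pos: [461.8, -252.7, 45.3]
ee_rot: [3.137, -0.007, 0.131]
contact_force: [1.1, -5.0, 7.7]
finger_gap: 48.4
```

Emit:
{"name": "send_rows", "arguments": {"increments": [[0,0,0,0,0,0,1],[0,0,0,0,0,0,1],[0,0,0,0,0,0,1],[0,0,0,0,0,0,1],[0,0,0,0,0,-0.005,1]]}}

```text
t: 37.13
tool_pos: [458.9, -249.9, 47.3]
ee_rot: [-3.139, -0.001, 0.132]
contact_force: [0.4, 0.3, 0.5]
finger_gap: 85.4
```

Emit:
{"name": "send_rows", "arguments": {"increments": [[0,0,0,0,0,-0.015,1],[0,0,0,0,0,-0.03,1],[0,0,0,0,0.01,-0.03,1],[0,0,0,0,0.02,-0.02,1],[0,0,0,0,0,0,1]]}}

```text
t: 37.55
tool_pos: [465.9, -284.4, 148.1]
ee_rot: [3.134, -0.009, 0.131]
contact_force: [0.4, -1.2, 0.1]
finger_gap: 85.3
```

```bash
python3 snap.py w18 wrist;python3 snap.py s18 scene;python3 - <<'E'
from nest import *
im=cv2.imread("pics/w18.png")
a=im[30:230,170:330];a=cv2.resize(a,None,fx=3,fy=3,interpolation=cv2.INTER_CUBIC);cv2.imwrite("pics/z18.png",a)
im=cv2.imread("pics/s18.png")
a=im[110:270,170:430];a=cv2.resize(a,None,fx=3,fy=3,interpolation=cv2.INTER_CUBIC);cv2.imwrite("pics/zs18.png",a)
E
```

```text
37.6 [ 464.59 -282.39  145.54] [179.8   -0.36   7.46]
37.65 [ 463.47 -280.76  143.6 ] [180.    -0.2    7.48]
```

View pics/z18.png

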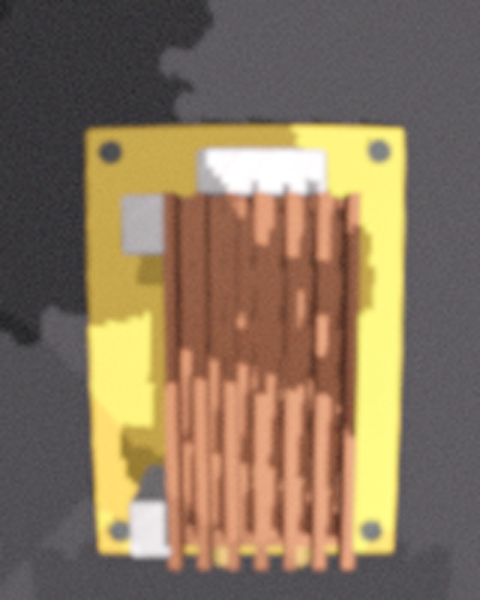

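View pics/zs18.png

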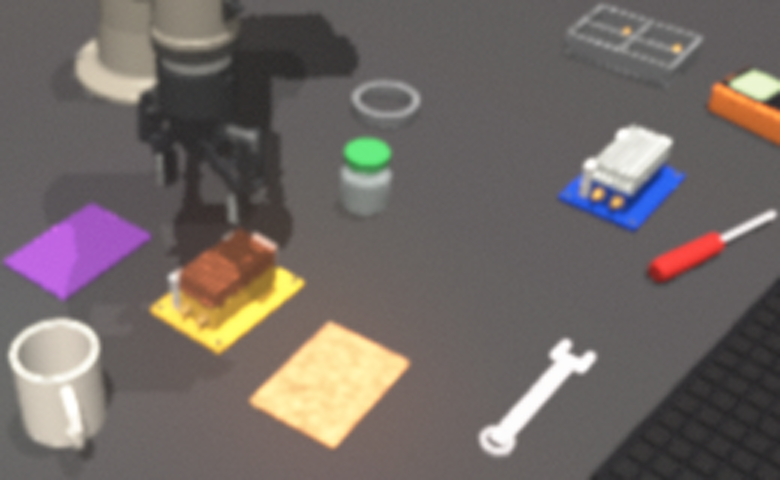

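```bash
python3 - <<'E'
from nest import *
p=np.load("pics/w18.npz")
c=np.array([[163,193],[359,193],[355,571],[168,571]])/3+[170,30]
w=onz(p,c[:,0],c[:,1],63,True)[:,:2];d=(w[0]-w[3]+w[1]-w[2])
m=w.mean(0);s=np.array([460.75,-253.0]);e,f=axes(7.42)
print(m,np.degrees(np.arctan2(-d[0],d[1])),"in nest",(m-s)@e,(m-s)@f,np.linalg.norm(d)/2,np.linalg.norm(w[0]-w[1]))
# jar in scene view, before/after
for n in ("scene0","s18"):
    im=cv2.imread(f"pics/{n}.png");h=cv2.cvtColor(im,cv2.COLOR_BGR2HSV)
    mk=((h[...,0]>45)&(h[...,0]<80)&(h[...,1]>120)&(h[...,2]>60)).astype(np.uint8);mk[:140]=0;mk[185:]=0;mk[:,:270]=0;mk[:,310:]=0
    M=cv2.moments(mk,True);print(n,M["m10"]/M["m00"],M["m01"]/M["m00"])
E
```

```text
[ 461.09574719 -253.43123609] 7.482240306831559 in nest -0.4722753777792419 -0.28716137545061327 100.27343663026134 49.228734789413295
scene0 291.9504132231405 161.0909090909091
s18 292.0162601626016 161.16260162601625
```

Emit:
{"name": "send_rows", "arguments": {"increments": [[0,0,0,0,0,-0.02,1],[0,0,0,0,0,-0.01,1],[0,0,0,0,0,0,1],[0,0,0,0,0,0,1]]}}

```text
t: 37.98
tool_pos: [463.3, -280.0, 172.6]
ee_rot: [-3.141, -0.002, 0.132]
contact_force: [0.3, 0.7, -0.2]
finger_gap: 85.4
```

```bash
python3 -c "
from cell import ticket
print(ticket.job_done())"
```

```text
the job is handed in; nothing more can be done
None
```

I swapped the modules by way of the cork pad and laid the silver heat sink on the blue module and the copper one on the yellow. I then handed the job in at about 38 s; no verdict was reported.

- **Order of moves:** the yellow module waited on the pad while the blue one went into the blue nest, then the yellow one went into its own. I pushed each part against the end fence, then the uprights, until the wrist force rose, and lowered it before letting go.
- **Final position:** after each release, the wrist camera put every centre within about 1.2 mm of its squared position and within about 0.3° of square. I took part corners off those pictures by hand, and the calibration itself is only good to about 2 mm.
- **Level and height:** I did not measure these separately. They rest on the contact felt at the expected height and on the pictures.
- **Jar:** its cap shifted less than 0.1 pixel between the first and last scene pictures.
- **Small disagreement:** the top camera and the wrist camera differed by up to about 3 mm on the nest positions. The fence contacts agreed with both to within 2 mm.
- **Gripper:** it was fully open, about 170 mm above the bench and touching nothing when I handed in.

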